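# Torque the boiler plug with the click wrench

### The job

Tighten the square-headed brass plug on the boiler cover with the click wrench from its wooden cradle: set the wrench's square socket fully down over the plug and let go, then take the wrench again by its rubber grip, between the fingers, and turn it clockwise (seen from above) until you feel it click, stopping at once instead of pulling on through the click. Then let go and leave the wrench sitting on the tight plug, with the things around left where they were.

Things in the scene. Friction and masses are not known exactly. Their poses are not given: they have to be found in the camera images.
- head (a point): Centre of the click wrench's socket, half-way up its head (15 mm above its underside). Steel block 58 x 58 mm, 30 mm high, with a square through-hole 36.6 mm wide, 2 mm lead-in, sides parallel to x and y. x points along the wrench to the grip, z up.
- shaft (a point): Centre of the bare steel shaft of the wrench's handle, 52 mm from the socket axis, 18 mm above the wrench's underside: carry it here, near its centre of mass. Shaft 18 mm wide, 20 mm high (8 to 28 mm above the underside), free for 36 mm. A foot under it, 74 mm from the socket axis, keeps the wrench level on a flat. x to the grip, z up.
- grip (a point): Centre of the round rubber grip at the end of the handle: 26 mm across, 66 mm long, 134 mm from the socket axis, 18 mm above the wrench's underside. x along the handle, away from the head. In the cradle it lies in a trough whose walls (34 mm above the table, 37 mm apart) leave no room for fingers.
- wrench: The whole click wrench, 197 mm long, 0.5 kg; origin at its underside on the socket axis, x to the grip, z up. At the start it lies in the cradle, underside 6 mm above the table. The handle is hinged to the head on the socket axis. It stays in line with the head until pulled hard enough clockwise, then breaks over (clicks), and springs back in line when let go.
- wrench_grip: The rubber grip; origin and axes as grip. The click: with the plug tight, the handle holds up to about 1.4 N m about the socket axis (10 N sideways at the grip's centre; in a firm grasp part of it is felt as twist), then gives; this falls to half by 0.16 rad of break-over (21 mm at the grip); at 0.26 rad it is solid. Stop between 0.06 and 0.22 rad (8 to 29 mm after it gives).
- plug_top (a point): Centre of the top of the square brass plug in the middle of the boiler cover: 34 mm square, 20 mm high, top 6 mm tapering to 26 mm; x, y square to its sides. 92 mm above the table. It turns about the upright axis with slight friction (2 N at the grip), is an unknown 0.25 to 0.8 rad short of tight, clockwise from above, then stops dead. The socket has about 0.1 rad of play each way on it.
- cradle: Wooden cradle, fixed: board 235 x 90 mm, 6 mm thick, with the trough for the grip at its +x end; origin under its centre. The wrench's socket axis starts 70 mm from it along its -x.
- boiler: Boiler, fixed: upright copper drum with, on top, a flat aluminium cover disc 180 mm across, upper face 72 mm above the table, on which the seated wrench lies flat; origin under its centre.
- cup: Bystander, loose: white espresso cup, 64 mm across, 55 mm high; origin under its centre.
- gasket: Bystander, loose: black rubber ring, 72 mm across, 8 mm high, flat on the mat; origin under its centre.
- tamper: Bystander, loose: steel coffee tamper, 58 mm across, 87 mm high; origin under its centre.
- screwdriver: Bystander, loose: black-handled screwdriver, 190 mm long, lying along its x; origin under its centre.
- portafilter: Bystander, loose: portafilter, steel basket 68 mm across and 40 mm high, black handle 120 mm along its -x; origin under the basket.
- saucer: Bystander, loose: white saucer, 100 mm across, 18 mm high; origin under its centre.
Things that resemble listed ones, but are neither listed nor needed, are in the scene too. Leave any turquoise look-alike of the wrench alone.

How it is judged:
On the way, in this order (a step that is already met when the one before it is completed fails the run):
1. the wrench's socket sits fully down over the plug and the wrench is let go (horizontal distance between head and plug_top below 0.005 m and height (world z) of head below 0.0905 m and angle between head's own z axis and vertical below 0.07 rad and contact force between the fingers and wrench below 0.1 N), for 0.2 s.
2. held by its grip between the fingers, the wrench clicks (breaks over by more than 0.06 rad) with the plug tight (horizontal distance between head and plug_top below 0.005 m and height (world z) of head below 0.0905 m and angle between head's own z axis and vertical below 0.07 rad and height (world z) of plug_top below 0.09208 m and angle between the x axis of head and the x axis of grip, either way round above 0.06 rad and contact force between the fingers and wrench_grip above 1 N and y of the grasp point in the frame of grip between -0.013 and 0.013 m), for 0.04 s.
At the end, for the whole second after the job is handed in: The wrench sits on the plug (socket axis within 5 mm, head within 3.5 mm of fully down, tilt under 0.07 rad), at rest, its handle back in line (under 0.05 rad), and the plug is still tight: its top within 0.08 mm of its tight height, 92 mm (0.2 rad of turn) (horizontal distance between head and plug_top below 0.005 m and height (world z) of head below 0.0905 m and angle between head's own z axis and vertical below 0.07 rad and height (world z) of plug_top below 0.09208 m and angle between the x axis of head and the x axis of grip, either way round below 0.05 rad and linear speed of wrench below 0.02 m/s); the robot touches nothing.
It fails at once if the wrench is pulled on through the click (break-over beyond 0.22 rad) (angle between the x axis of head and the x axis of grip, either way round above 0.22 rad).
It fails at once if a bystander is moved by more than 40 mm (distance of any of cup, gasket, tamper, screwdriver, portafilter, saucer from where it was at the start of the episode above 0.04 m).
It also fails if it takes over 72 s, if anything falls off the work surface, if the arm or the gripper's body presses on something with over 40 N, if the wrist force passes 120 N, or if a joint passes its speed limit or range.

### The arm

A 6-joint arm with a two-finger parallel gripper is mounted at the origin on the work surface. World frame = base frame: x ahead of the robot, y to its left, z up, the work surface at z = 0. Lengths are in m, angles in rad, forces in N, time in s.
With the tool pointing down it reaches from about 0.225 to 0.875 m from the base axis. Payload 3.4 kg.
Tool frame: the origin (TCP) lies midway between the tips of the shut fingers; the grasp point (between the pads) lies 19 mm behind it; x points along the fingers, z is the direction in which the jaws open and shut, and the axes are right-handed (so a half turn about x gives the same grasp; the last joint's range is limited). The gripper opens to 85 mm and grips with 20 to 120 N. Pads are 22 mm wide; open, the fingers measure 114 mm over their backs; the gripper's body (76 mm by 85 mm) begins 54 mm behind the grasp point. The pads swing forward as they close: fully open they stand 13 mm farther back than shut.
Start: joints at [1.13, 0.276, 1.505, -0, 1.361, -0.121], TCP at [0.181, 0.546, 0.231] pointing down, gripper open.
Joint ranges: [-2.89, 2.89], [-0.75, 2.08], [0.22, 2.7], [-1.18, 4.32], [0.11, 2.71], [-2.7, 2.7]. Speed limits (rad/s): [2.57, 2.57, 3.14, 3.14, 3.14, 3.14].

### API

Orientations are given as a unit quaternion [w, x, y, z].
In Python, from rig import manip, eyes gives the robot as it stands. The module is installed in compiled form; this text tells all that it offers.
- The arm moves only by the shell command python3 -m crank 'ROWS' [FORCE]. ROWS is JSON, a list of rows, each a list of 7 numbers: the shift along the tool's x, y, z in cm, then the turn, a rotation vector about the tool's x, y, z in degrees, then the finger opening in cm, from 0 to 8.54. A call has 1 to 5 rows; each row is the pose to reach, as a shift and turn from the pose commanded when the call began, along the tool's axes at that moment; what a row does not reach only later rows make up. A row lasts 1/8 s, in which the tool goes at most 62.5 mm and 10.7 degrees, less where a joint would pass 70% of its speed; a pose out of reach is approached as far as the arm can. A call with a gripper value outside its range is refused whole. The fingers move at their own pace and stop on an object; FORCE is the grip in N (left out, the last holds). Time passes only in rows, so rows that repeat a pose let the fingers close. It gives the time, the measured TCP pose, the force and the opening at its end, in the units of the state.
- manip.get_state(): the state, without advancing time (a new reading comes with each control period).
- eyes.get_image(name): name is "scene" or "top" or "wrist"; returns a dict with "color" (480x640x3 uint8, blue, green, red), "z_map" (480x640 float32, m along the optical axis (not along the pixel's ray), 0 where there is no reading), "vertical_fov" (degrees; the focal length in pixels is half the picture's height over the tangent of half this angle, whatever the lens; pixels are square), "cx", "cy" (the principal point, pixels), "eye" and "attitude" of the camera in the world. Camera axes: x right, y up, looking along -z (the intrinsics and any distortion apply to the point x, -y, -z); pixel columns grow to the right and rows downward; lengths in m; the calibration is good to about 2 mm. A picture is of the moment at which its call begins.
- manip.sign_off(): hands the job in, once; it reports no verdict.
The state is a dict: "clock": time; "qpos": joint angles; "qd": joint speeds; "effort": joint torques, N m; "position": TCP position; "ee_rot": TCP orientation; "contact_force": force on the tool from outside, world axes, zero at the start; "moment": the same for the moment, N m; "width": finger opening in m.
Only numpy, scipy, OpenCV 4.12 (cv2) and the standard library are available. Lean on these libraries where they do the work, as an engineer would, in place of code of your own. Each camera call takes 0.05 s, during which the arm holds its last target.

## Working session

There is one attempt and no reset: what is moved stays moved. The work goes in short steps, Python scripts to look and compute and a shell command to move; the robot and the scene stay as the last step left them, time stands still between calls to the robot, and variables do not carry over. Pictures are saved under pics/ and viewed, and the job is handed in when it is done.

```bash
mkdir -p pics; python3 - <<'E'
from rig import manip, eyes
import cv2
print(manip.get_state())
for n in ["scene","top","wrist"]:
    d=eyes.get_image(n); cv2.imwrite(f"pics/{n}0.png",d["color"])
    print(n,{k:v for k,v in d.items() if k not in("color","z_map")})
E
```

```text
{'clock': 0.0, 'qpos': array([ 1.13000335e+00,  2.76628941e-01,  1.50613329e+00,  6.06785679e-06,
        1.36070933e+00, -1.21003480e-01]), 'qd': array([-0.00044124, -0.00104355,  0.00012644,  0.00048887,  0.00124707,
        0.00261346]), 'effort': array([ 1.58296280e-04, -4.16775155e+01, -2.45802605e+01, -1.85791937e-04,
        1.12194935e-02,  1.92972124e-05]), 'position': array([0.18053856, 0.54536505, 0.2304203 ]), 'ee_rot': array([ 0.57264663, -0.41433359,  0.57381173,  0.41369506]), 'contact_force': array([ 0.07649857, -0.13586548,  0.43741423]), 'moment': array([ 0.01062239, -0.01170194,  0.00175014]), 'width': 0.08507367688045195}
scene {'vertical_fov': 54.31087341620576, 'cx': 321.2516345588371, 'cy': 240.12158902838647, 'eye': array([0.95368038, 0.52755488, 0.78569409]), 'attitude': array([0.32973091, 0.1504319 , 0.36891341, 0.85589174])}
top {'vertical_fov': 54.1191382039383, 'cx': 333.1046778705368, 'cy': 237.9984122717828, 'eye': array([ 0.3509244 , -0.01743057,  1.03455788]), 'attitude': array([-0.70524418, -0.0254221 ,  0.02665238,  0.70800707])}
wrist {'vertical_fov': 66.83946903399891, 'cx': 314.7095645229553, 'cy': 230.89489417433487, 'eye': array([0.1122561 , 0.56822356, 0.37298273]), 'attitude': array([ 0.80238361, -0.11795929, -0.08518176,  0.57880067])}
```

View pics/scene0.png

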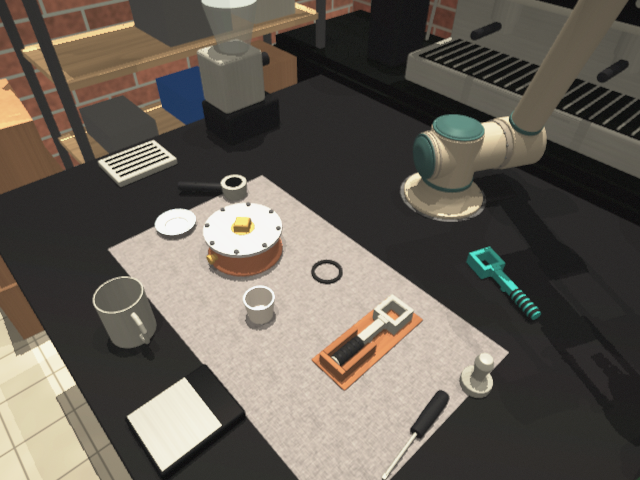

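View pics/top0.png

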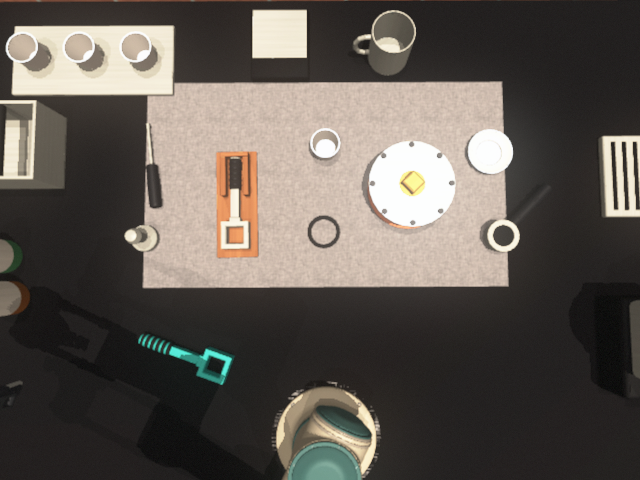

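View pics/wrist0.png

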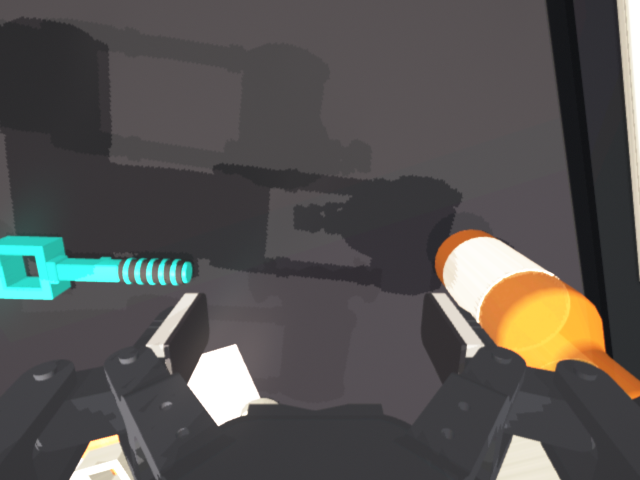

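The candidates are the steel wrench with the black grip in the orange cradle (top 235,205; scene 375,330) and the turquoise look-alike (top 185,358; scene 500,285). I choose the steel one in the cradle. For the plug, it is the brass square on the boiler at top 412,182. I'll check both in close crops.

```bash
cat > h.py <<'E'
import numpy as np, cv2
from scipy.spatial.transform import Rotation as R
from rig import manip, eyes
def rot(q): return R.from_quat([q[1],q[2],q[3],q[0]]).as_matrix()
def cam(d):
    f=240/np.tan(np.radians(d["vertical_fov"])/2); return f,rot(d["attitude"]),np.array(d["eye"])
def ray(d,u,v):
    f,A,e=cam(d); return A@np.array([(u-d["cx"])/f,-(v-d["cy"])/f,-1.0])
def atz(d,u,v,z):
    r=ray(d,u,v); e=np.array(d["eye"]); return e+r*(z-e[2])/r[2]
def dep(d,u,v):
    return np.array(d["eye"])+ray(d,u,v)*d["z_map"][int(round(v)),int(round(u))]
def proj(d,p):
    f,A,e=cam(d); c=A.T@(np.asarray(p)-e); return d["cx"]+f*c[0]/-c[2], d["cy"]-f*c[1]/-c[2]
def tri(obs):
    M=np.zeros((3,3));b=np.zeros(3)
    for d,u,v in obs:
        r=ray(d,u,v); r/=np.linalg.norm(r); P=np.eye(3)-np.outer(r,r); M+=P; b+=P@d["eye"]
    return np.linalg.solve(M,b)
def crop(d,x,y,w,h,k,name):
    cv2.imwrite("pics/"+name,cv2.resize(d["color"][y:y+h,x:x+w],None,fx=k,fy=k,interpolation=cv2.INTER_CUBIC))
E
python3 - <<'E'
from h import *
import pickle
t=eyes.get_image("top"); s=eyes.get_image("scene")
pickle.dump((t,s),open("im0.pkl","wb"))
crop(t,200,140,80,130,4.5,"ct_w.png"); crop(t,360,130,110,105,5,"ct_p.png")
crop(s,300,280,140,120,5,"cs_w.png"); crop(s,190,190,110,90,6,"cs_p.png")
for u,v in [(412,182),(223,236),(400,260),(440,200),(200,200),(400,150),(480,270),(160,270)]: print(u,v,dep(t,u,v))
for u,v in [(242,224),(300,350),(225,232)]: print(u,v,dep(s,u,v))
E
```

```text
412 182 [ 0.533838   -0.17981477  0.09205876]
223 236 [0.42974115 0.21518276 0.03653026]
400 260 [ 0.37807217 -0.16603099  0.00271092]
440 200 [ 0.50002644 -0.24078755  0.07101829]
200 200 [0.51271737 0.27529771 0.00180024]
400 150 [ 0.60484424 -0.15912451  0.07361045]
480 270 [ 0.35547681 -0.34109338  0.00285519]
160 270 [ 0.35829572  0.36215026 -0.00320105]
242 224 [ 0.54260088 -0.16990011  0.09297196]
300 350 [0.62332915 0.12185029 0.00307834]
225 232 [ 0.57527614 -0.19334559  0.07254382]
```

View pics/ct_w.png

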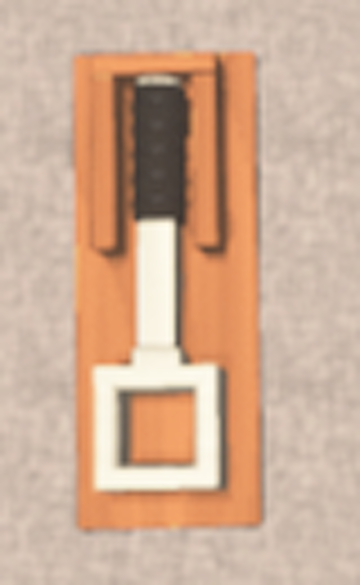

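View pics/ct_p.png

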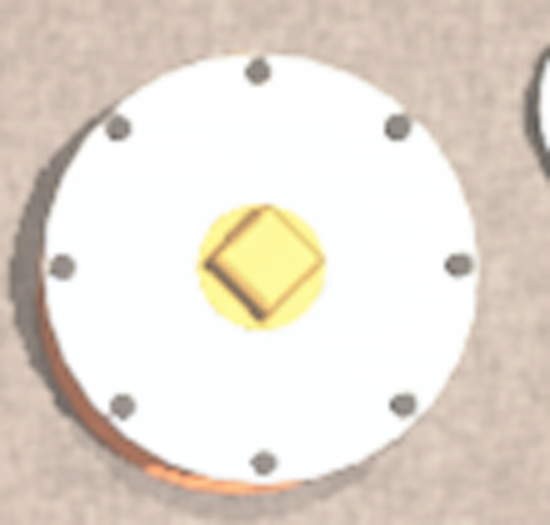

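View pics/cs_w.png

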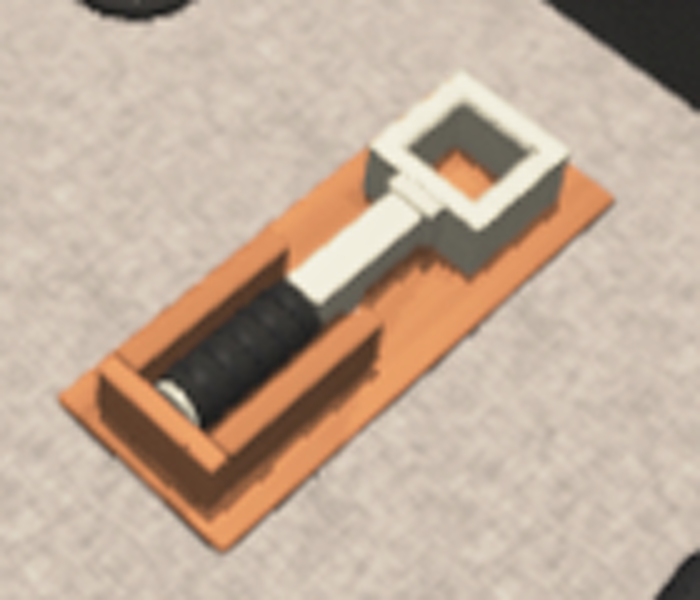

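View pics/cs_p.png

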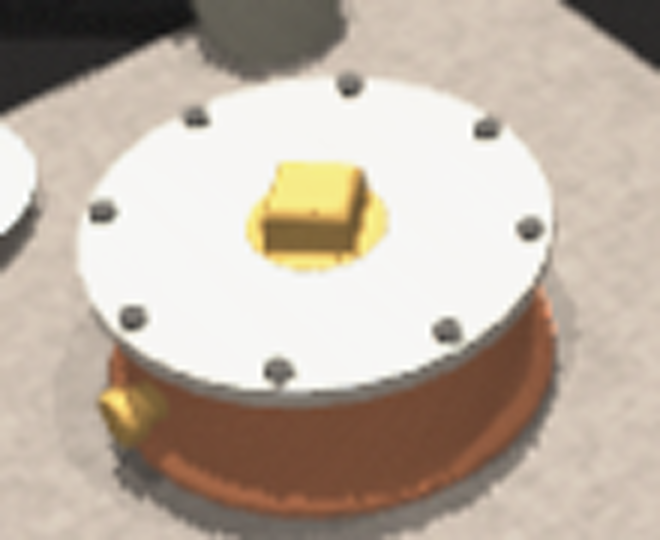

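The crops confirm both choices. The steel wrench's head ring is centred at about (235,235) in the top view with the black grip at (235,172). The brass plug is at about (413,182), turned roughly 45°. I'll make coarse estimates and move the wrist camera closer.

```bash
python3 - <<'E'
from h import *
import pickle
t,s=pickle.load(open("im0.pkl","rb"))
np.set_printoptions(precision=4,suppress=True)
T=lambda u,v:(200+u/4.5,140+v/4.5); S=lambda u,v:(300+u/5,280+v/5)
P=lambda u,v:(360+u/5,130+v/5); Q=lambda u,v:(190+u/6,190+v/6)
# head top corners top view: near-left.. ; scene view
for n,a,b in [("corner BL(rear,left img)",T(95,490),S(465,73)),("c BR",T(220,490),S(568,155)),("c TR",T(220,367),S(478,228)),("c TL",T(95,367),S(371,148))]:
    print(n,tri([(t,*a),(s,*b)]),atz(t,*a,0.036),atz(s,*b,0.036))
print("grip end top",atz(t,*T(160,82),0.037))
print("plug c", tri([(t,*P(268,259)),(s,*Q(318,187))]), atz(t,*P(268,259),.092),atz(s,*Q(318,187),.092))
for n,(u,v) in dict(cup=(325,148),gasket=(324,232),sauc=(490,152),porta=(503,236),tamp=(145,237)).items(): print(n,atz(t,u,v,0.01))
st=manip.get_state(); print(rot(st["ee_rot"]))
d=eyes.get_image("wrist"); print("cam in tool", rot(st["ee_rot"]).T@(d["eye"]-st["position"]), rot(st["ee_rot"]).T@rot(d["attitude"]))
E
```

```text
corner BL(rear,left img) [0.4138 0.1956 0.0702] [0.4023 0.219  0.036 ] [0.4042 0.1659 0.036 ]
c BR [ 0.3903  0.187  -0.0073] [0.4021 0.1599 0.036 ] [0.4058 0.2225 0.036 ]
c TR [ 0.4504  0.1871 -0.0039] [0.4605 0.1604 0.036 ] [0.4607 0.2219 0.036 ]
c TL [0.4704 0.1967 0.0703] [0.4607 0.2198 0.036 ] [0.4628 0.1666 0.036 ]
grip end top [0.5978 0.1903 0.037 ]
plug c [ 0.5336 -0.1824  0.0886] [ 0.5342 -0.1831  0.092 ] [ 0.5347 -0.1774  0.092 ]
cup [ 0.6268 -0.0022  0.01  ]
gasket [0.4398 0.0005 0.01  ]
sauc [ 0.6164 -0.3681  0.01  ]
porta [ 0.4295 -0.3912  0.01  ]
tamp [0.4303 0.3918 0.01  ]
[[-0.0004 -0.9493  0.3144]
 [-0.0007  0.3144  0.9493]
 [-1.      0.0001 -0.0008]]
cam in tool [-0.1424  0.072  -0.0001] [[-0.0018  0.2881 -0.9576]
 [-0.0011  0.9576  0.2881]
 [ 1.      0.0016 -0.0014]]
```

```bash
python3 -m crank '[[1,-6,-5,-5,0,0,8.5],[1,-11,-9,-10,0,0,8.5],[2,-16,-13,-15,0,0,8.5],[2,-21,-17,-18.3,0,0,8.5],[2,-26,-21,-18.3,0,0,8.5]]'
```

```text
clock: 0.92
position: [0.35, 0.2822, 0.2115]
ee_rot: [0.5, -0.5, 0.5, 0.5]
contact_force: [0.8, -0.0, 0.4]
width: 0.085
```

```bash
python3 - <<'E'
from h import *
np.set_printoptions(precision=4,suppress=True)
st=manip.get_state(); print(st["clock"],st["position"],st["qpos"]); Rm=rot(st["ee_rot"]);print(Rm)
print("tool shift cm to (.41,.19,.2):",100*Rm.T@(np.array([.41,.19,.2])-st["position"]))
E
```

```text
0.925 [0.35   0.2822 0.2115] [ 0.5237  0.0986  1.786  -0.      1.2562 -1.0475]
[[ 0.0007 -1.     -0.0004]
 [ 0.0004 -0.0004  1.    ]
 [-1.     -0.0007  0.0004]]
tool shift cm to (.41,.19,.2): [ 1.1522 -5.9997 -9.225 ]
```

```bash
python3 -m crank '[[0.5,-3,-5,0,0,0,8.5],[1.15,-6,-9.2,0,0,0,8.5],[1.15,-6,-9.2,0,0,0,8.5]]'; python3 - <<'E'
from h import *
import pickle
d=eyes.get_image("wrist"); pickle.dump(d,open("w1.pkl","wb")); cv2.imwrite("pics/w1.png",d["color"])
E
```

```text
clock: 1.3
position: [0.4108, 0.1892, 0.1996]
ee_rot: [0.501, -0.499, 0.502, 0.498]
contact_force: [1.0, 0.5, 1.0]
width: 0.0854
```

View pics/w1.png

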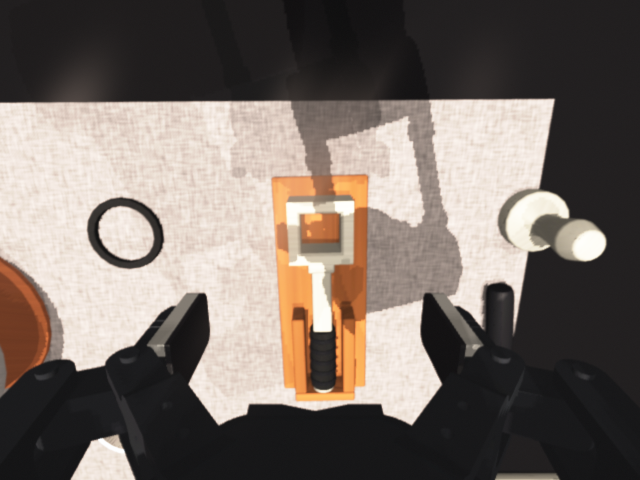

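```bash
python3 -m crank '[[0,0,0,10,0,0,8.5],[0,0,0,20,0,0,8.5],[0,0,0,30,0,0,8.5],[0,0,0,40,0,0,8.5],[0,0,0,50,0,0,8.5]]'; python3 -m crank '[[0,0,0,10,0,0,8.5],[0,0,0,20,0,0,8.5],[0,0,0,30,0,0,8.5],[0,0,0,40,0,0,8.5],[0,0,0,50,0,0,8.5]]';python3 -m crank '[[0,0,0,10,0,0,8.5],[0,0,0,20,0,0,8.5],[0,0,0,30,0,0,8.5],[0,0,0,40,0,0,8.5],[0,0,0,50,0,0,8.5]]';python3 -m crank '[[0,0,0,10,0,0,8.5],[0,0,0,20,0,0,8.5],[0,0,0,30,0,0,8.5],[0,0,0,30,0,0,8.5]]'; python3 -m crank '[[2,5,0,0,0,0,8.5],[4,7,0,0,0,0,8.5],[4,7,0,0,0,0,8.5]]'; python3 - <<'E'
from h import *
import pickle
d=eyes.get_image("wrist"); pickle.dump(d,open("w2.pkl","wb")); cv2.imwrite("pics/w2.png",d["color"])
print(manip.get_state()["qpos"])
d1=pickle.load(open("w1.pkl","rb"))
crop(d1,260,165,130,240,2.5,"w1c.png")
E
```

```text
clock: 1.98
position: [0.4081, 0.1935, 0.2002]
ee_rot: [0.665, -0.24, 0.665, 0.241]
contact_force: [-0.3, -0.1, -0.2]
width: 0.0853
clock: 2.6
position: [0.408, 0.1935, 0.2002]
ee_rot: [0.704, 0.063, 0.704, -0.063]
contact_force: [0.1, -0.2, -0.3]
width: 0.0851
clock: 3.22
position: [0.4081, 0.1935, 0.2002]
ee_rot: [0.611, 0.355, 0.612, -0.355]
contact_force: [0.2, -0.2, 0.4]
width: 0.0847
clock: 3.72
position: [0.4083, 0.1932, 0.2002]
ee_rot: [0.501, 0.499, 0.501, -0.499]
contact_force: [-0.3, 0.7, 0.4]
width: 0.0851
clock: 4.1
position: [0.4787, 0.1923, 0.1585]
ee_rot: [0.5, 0.498, 0.501, -0.5]
contact_force: [-0.2, -0.6, 0.8]
width: 0.0847
[2.47042313e-01 2.40874371e-01 1.74324568e+00 5.50717744e-04
 1.16039421e+00 1.81568822e+00]
```

View pics/w2.png

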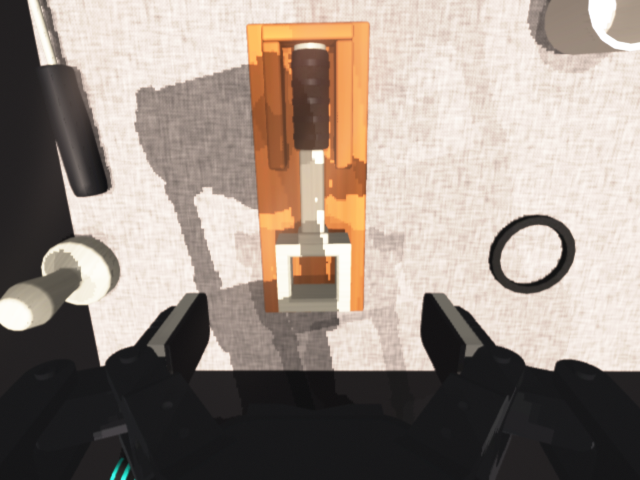

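View pics/w1c.png

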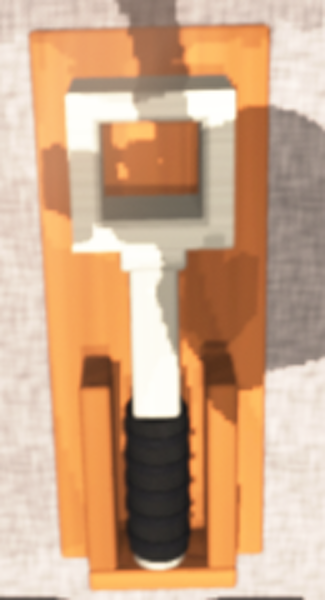

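```bash
python3 - <<'E'
from h import *
import pickle
d=pickle.load(open("w2.pkl","rb")); crop(d,245,215,130,110,6,"w2c.png")
E
```

```text
(no output)
```

View pics/w2c.png

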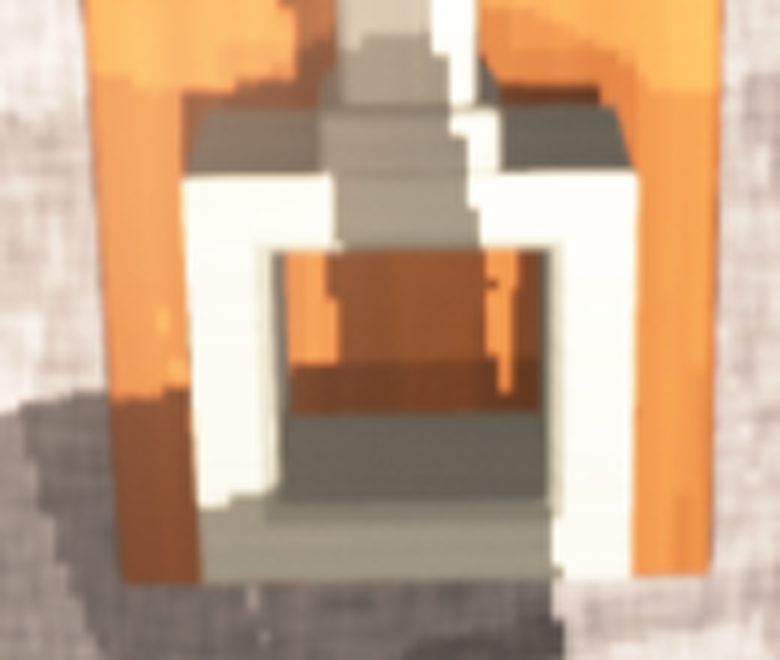

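```bash
python3 - <<'E'
from h import *
import pickle
np.set_printoptions(precision=4,suppress=True)
d1=pickle.load(open("w1.pkl","rb"));d2=pickle.load(open("w2.pkl","rb"))
A=lambda u,v:(260+u/2.5-.3,165+v/2.5-.3); B=lambda u,v:(245+u/6-.4,215+v/6-.4)
prs=[("+x+y",A(234,248),B(182,175)),("+x-y",A(73,250),B(637,172)),("-x-y",A(66,92),B(633,577)),("-x+y",A(236,90),B(202,582))]
p=[]
for n,a,b in prs:
    q=tri([(d1,*a),(d2,*b)]);p.append(q);print(n,q,atz(d1,*a,.036),atz(d2,*b,.036))
p=np.array(p);print(p.mean(0),"yaw",np.degrees(np.arctan2(*((p[0]+p[1]-p[2]-p[3])[[1,0]]))))
print("grip end",atz(d2,310,47,.03),"shaft/grip",atz(d2,313,150,.034))
st=manip.get_state();print(st["position"],rot(st["ee_rot"]))
E
```

```text
+x+y [0.4627 0.2233 0.0352] [0.4624 0.2235 0.036 ] [0.463  0.2229 0.036 ]
+x-y [0.4631 0.1649 0.0351] [0.4627 0.1653 0.036 ] [0.4634 0.1646 0.036 ]
-x-y [0.4047 0.1638 0.0348] [0.4045 0.1645 0.036 ] [0.4054 0.1634 0.036 ]
-x+y [0.4043 0.2224 0.0355] [0.4042 0.2228 0.036 ] [0.4046 0.2219 0.036 ]
[0.4337 0.1936 0.0352] yaw 0.9094898808989836
grip end [0.6011 0.1956 0.03  ] shaft/grip [0.5334 0.1936 0.034 ]
[0.478  0.1923 0.1594] [[-0.003   1.      0.0019]
 [-0.0002  0.0019 -1.    ]
 [-1.     -0.003   0.0002]]
```

```bash
python3 -m crank '[[4,0.8,-0.2,-0.7,0,0,8.5],[8,0.8,-0.2,-0.7,0,0,8.5],[11,0.8,-0.2,-0.7,0,0,8.5],[11,0.8,-0.2,-0.7,0,0,8.5]]'; python3 - <<'E'
from h import *
np.set_printoptions(precision=4,suppress=True)
d=eyes.get_image("wrist"); cv2.imwrite("pics/w3.png",d["color"])
st=manip.get_state();print(st["position"],rot(st["ee_rot"]))
E
```

```text
clock: 4.65
position: [0.4844, 0.1939, 0.0492]
ee_rot: [0.502, 0.495, 0.504, -0.498]
contact_force: [-0.4, -1.3, -0.4]
width: 0.0852
[0.4861 0.1942 0.0506] [[-0.0009  0.9999  0.0132]
 [ 0.      0.0132 -0.9999]
 [-1.     -0.0009 -0.0001]]
```

View pics/w3.png

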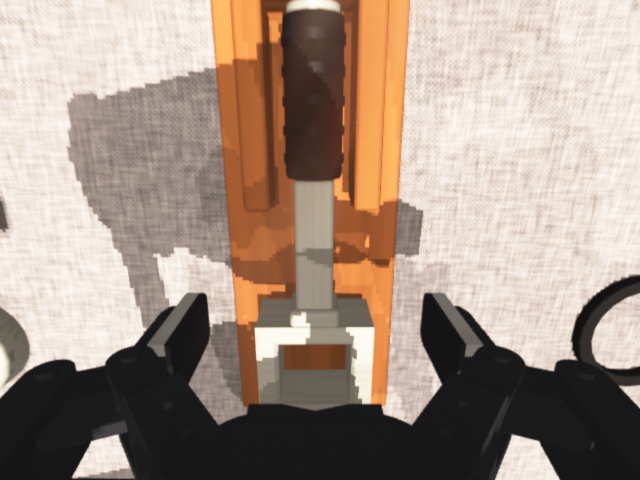

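The shaft (column 315) lies midway between the fingers (207 and 422). I'll descend and close.

```bash
python3 -m crank '[[2,0,0,0,0,0,8.5],[3.8,0,0,0,0,0,8.5],[3.8,0,0,0,0,0,5],[3.8,0,0,0,0,0,3],[3.8,0,0,0,0,0,1.2]]' 60; python3 -m crank '[[0,0,0,0,0,0,1.0],[0,0,0,0,0,0,1.0],[0,0,0,0,0,0,1.0]]' 60
```

```text
clock: 5.32
position: [0.4881, 0.1942, 0.0133]
ee_rot: [0.503, 0.498, 0.503, -0.496]
contact_force: [0.3, 1.6, 1.0]
width: 0.0319
clock: 5.7
position: [0.4878, 0.1942, 0.0131]
ee_rot: [0.503, 0.498, 0.503, -0.496]
contact_force: [-0.3, 0.2, 6.3]
width: 0.0169
```

```bash
python3 -m crank '[[-1,0,0,0,0,0,1.0],[-3,0,0,0,0,0,1.0],[-6,0,0,0,0,0,1.0],[-10,0,0,0,0,0,1.0],[-14,0,0,0,0,0,1.0]]' 100; python3 - <<'E'
from h import *
np.set_printoptions(precision=4,suppress=True)
for n in ("wrist","scene"):
    d=eyes.get_image(n); cv2.imwrite(f"pics/{n}4.png",d["color"])
st=manip.get_state();print(st["position"],rot(st["ee_rot"]),st["contact_force"],st["moment"],st["width"])
E
```

```text
clock: 6.32
position: [0.486, 0.1935, 0.1525]
ee_rot: [0.502, 0.496, 0.503, -0.498]
contact_force: [0.7, -0.4, -5.1]
width: 0.0159
[0.4897 0.1945 0.1559] [[ 0.0083  0.9999  0.0119]
 [ 0.0021  0.0118 -0.9999]
 [-1.      0.0084 -0.002 ]] [ 0.7051 -0.7192 -4.4453] [ 0.0454 -0.0512  0.0108] 0.015673300971434104
```

View pics/wrist4.png

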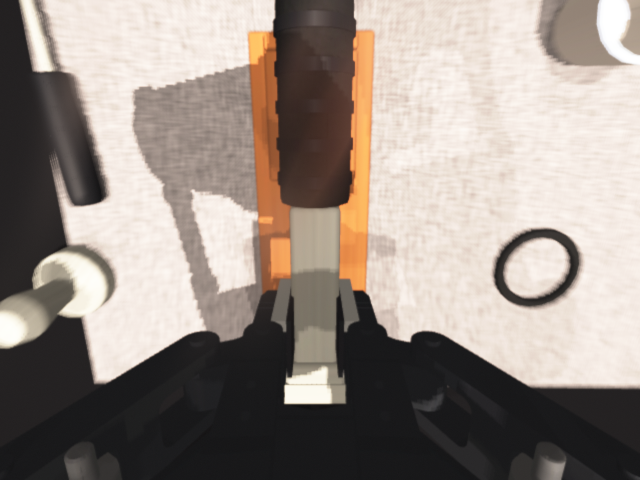

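View pics/scene4.png

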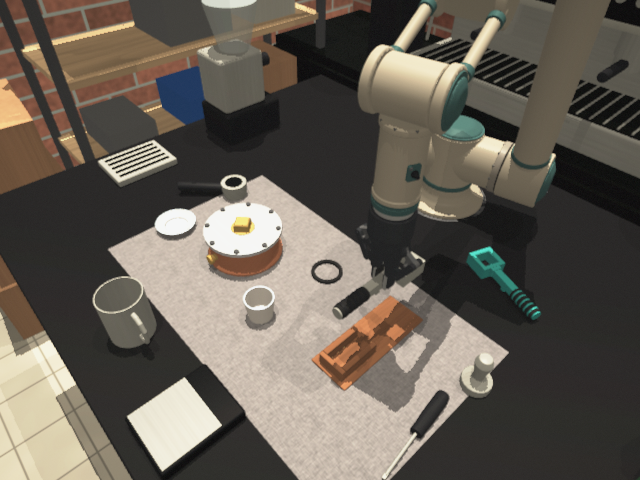

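The wrench is held level in line with the tool and clear of the cradle. Next I'll look at the plug with the wrist camera from two places.

```bash
python3 -m crank '[[-3,1,3,0,0,0,1],[-6,2,8,0,0,0,1],[-6.4,3,13,0,0,0,1],[-6.4,4,18,0,0,0,1],[-6.4,4,22,0,0,0,1]]' 100;  python3 -m crank '[[0,0,2,0,0,0,1],[0,0,3.4,0,0,0,1],[0,0,3.4,0,0,0,1]]' 100; python3 - <<'E'
from h import *
import pickle
np.set_printoptions(precision=4,suppress=True)
d=eyes.get_image("wrist"); cv2.imwrite(f"pics/w5.png",d["color"]);pickle.dump(d,open("w5.pkl","wb"))
st=manip.get_state();print(st["position"],st["qpos"],rot(st["ee_rot"]))
print(proj(d,[.534,-.18,.092]))
E
```

```text
clock: 7.05
position: [0.5291, -0.0276, 0.2138]
ee_rot: [0.502, 0.497, 0.504, -0.498]
contact_force: [0.6, -0.0, -4.7]
width: 0.0161
clock: 7.42
position: [0.5298, -0.0596, 0.2153]
ee_rot: [0.502, 0.497, 0.503, -0.497]
contact_force: [-0.4, 0.2, -5.2]
width: 0.0157
[ 0.5299 -0.0589  0.2155] [-0.242   0.2232  1.6185  0.0012  1.3011  1.3167] [[-0.0008  0.9999  0.0118]
 [ 0.0014  0.0118 -0.9999]
 [-1.     -0.0007 -0.0014]]
(np.float64(474.3871386185458), np.float64(220.57697414178946))
```

View pics/w5.png

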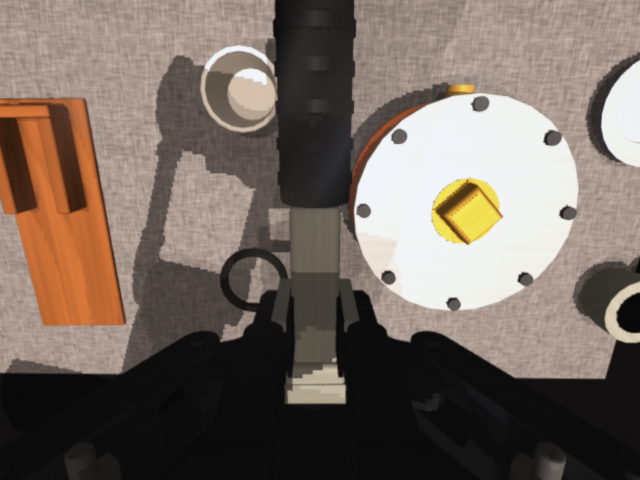

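```bash
python3 -m crank '[[0,-2,1,-9,0,0,1],[0,-4,2,-18,0,0,1],[0,-6,4,-27,0,0,1],[0,-6.6,5,-36,0,0,1],[0,-6.6,5,-45,0,0,1]]' 100;  python3 -m crank '[[0,0,0,0,0,0,1],[0,0,0,0,0,0,1]]' 100; python3 - <<'E'
from h import *
import pickle
np.set_printoptions(precision=4,suppress=True)
d=eyes.get_image("wrist"); cv2.imwrite(f"pics/w6.png",d["color"]);pickle.dump(d,open("w6.pkl","wb"))
st=manip.get_state();print(st["position"],st["qpos"],rot(st["ee_rot"]))
u,v=map(int,proj(d,[.534,-.18,.092])); print(u,v)
crop(d,u-50,v-50,100,100,6,"w6c.png")
d5=pickle.load(open("w5.pkl","rb")); crop(d5,424,165,100,100,6,"w5c.png"); print("w6 crop origin",u-50,v-50)
E
```

```text
clock: 8.1
position: [0.4642, -0.1096, 0.2162]
ee_rot: [0.656, 0.265, 0.656, -0.265]
contact_force: [-0.4, 0.0, -5.0]
width: 0.016
clock: 8.35
position: [0.4648, -0.1096, 0.216]
ee_rot: [0.655, 0.267, 0.655, -0.267]
contact_force: [-0.2, -0.1, -5.2]
width: 0.0163
[ 0.4648 -0.1097  0.216 ] [-0.3779  0.1387  1.7264  0.0004  1.2765  0.3962] [[ 0.0001  0.6992  0.715 ]
 [ 0.0004  0.715  -0.6992]
 [-1.      0.0003 -0.0002]]
443 226
w6 crop origin 393 176
```

View pics/w6.png

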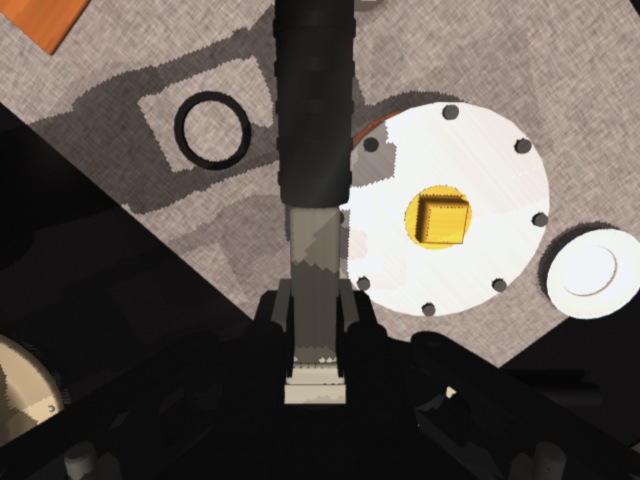

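View pics/w6c.png

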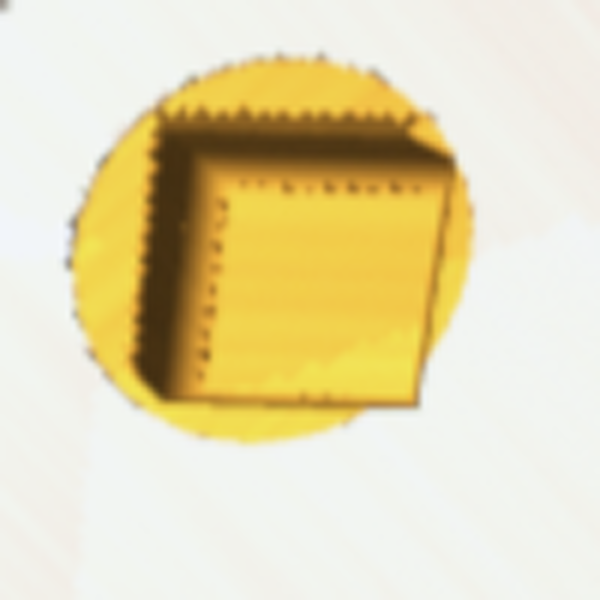

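View pics/w5c.png

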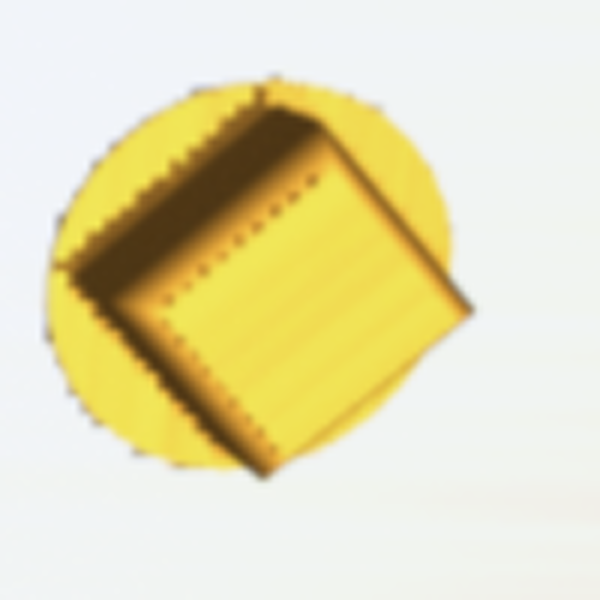

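```bash
cat > plug.py <<'E'
from h import *
import pickle
from scipy.optimize import least_squares
np.set_printoptions(precision=4,suppress=True)
d5=pickle.load(open("w5.pkl","rb"));d6=pickle.load(open("w6.pkl","rb"))
k=6
cr={5:(d5,424,165),6:(d6,393,176)}
def corners(x,y,a,h,z):
    return [np.array([x+h*(i*np.cos(a)-j*np.sin(a)),y+h*(i*np.sin(a)+j*np.cos(a)),z]) for i,j in((1,1),(1,-1),(-1,-1),(-1,1))]
def pc(c,p):
    d,ox,oy=cr[c];u,v=proj(d,p);return np.array([(u-ox+.5)*k-.5,(v-oy+.5)*k-.5])
# (crop, h, z, observed)
obs=[(6,.017,.086,(417,405)),(6,.017,.086,(455,160)),(6,.017,.086,(165,400)),(6,.017,.072,(155,118)),(6,.017,.072,(135,360)),(6,.013,.092,(226,187)),
(5,.017,.086,(472,312)),(5,.017,.086,(265,475)),(5,.017,.086,(322,125)),(5,.017,.072,(60,268)),(5,.017,.072,(262,95)),(5,.013,.092,(165,303)),(5,.013,.092,(322,175))]
def res(p,full=False):
    r=[]
    for c,h,z,o in obs:
        q=[pc(c,w)-np.array(o) for w in corners(p[0],p[1],p[2],h,z+p[3])]
        r.append(min(q,key=np.linalg.norm))
    return np.array(r) if full else np.array(r).ravel()
s=least_squares(res,[.534,-.18,.785,0],x_scale=[.01,.01,.1,.01],diff_step=1e-4,loss="soft_l1",f_scale=6)
print(s.x,np.degrees(s.x[2])); print(res(s.x,True).round(1))
for c in cr:
    d,ox,oy=cr[c]; im=cv2.resize(d["color"][oy:oy+100,ox:ox+100],None,fx=k,fy=k,interpolation=cv2.INTER_CUBIC)
    for h,z,col in ((.013,.092,(255,0,0)),(.017,.086,(0,160,0)),(.017,.072,(0,0,255))):
        P=np.array([pc(c,w) for w in corners(*s.x[:3],h,z+s.x[3])]).round().astype(np.int32)
        cv2.polylines(im,[P],True,col,1)
    cv2.imwrite(f"pics/fit{c}.png",im)
E
python3 plug.py
```

```text
[ 0.5367 -0.1804  0.7681 -0.001 ] 44.00793667729158
[[-1.7 -1.3]
 [-1.7 -9.1]
 [-6.5 -2.9]
 [ 2.4  4.6]
 [-4.3  5.3]
 [ 3.5 -1.3]
 [ 2.  -5.7]
 [-4.8  3.3]
 [-5.3 -9.6]
 [ 7.1  3. ]
 [ 9.6  3. ]
 [-3.3  6. ]
 [ 8.1 -6.2]]
```

View pics/fit6.png

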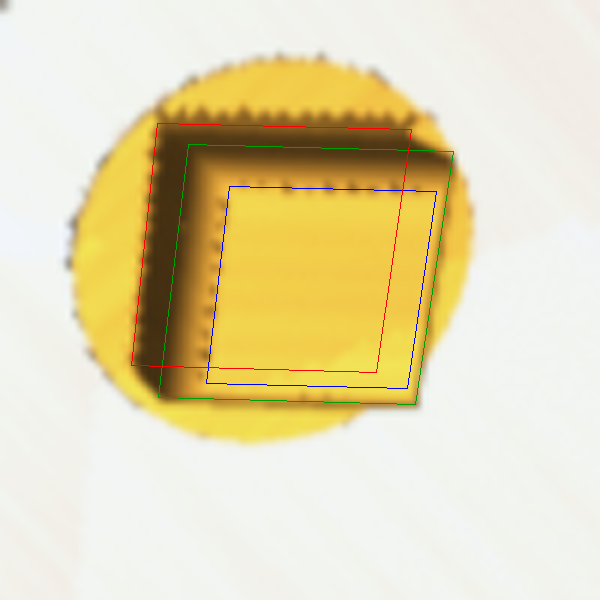

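View pics/fit5.png

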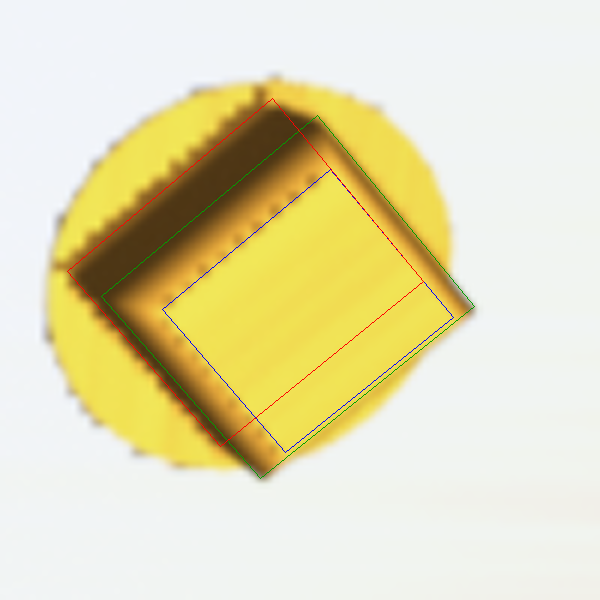

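The fitted outline matches in both views: plug at (0.537,-0.180), about 44° yaw, heights as described. I'll move above the plug and check the socket alignment.

```bash
python3 -m crank '[[0,2,4,1.3,0,0,1],[2,4,8,1.3,0,0,1],[4,5.4,10.2,1.3,0,0,1],[6.6,5.4,10.2,1.3,0,0,1],[6.6,5.4,10.2,1.3,0,0,1]]' 100;  python3 -m crank '[[0,0,0,0,0,0,1],[0,0,0,0,0,0,1]]' 100; python3 - <<'E'
from h import *
import pickle
np.set_printoptions(precision=4,suppress=True)
st=manip.get_state();print(st["position"],st["qpos"],rot(st["ee_rot"]),st["contact_force"])
s=eyes.get_image("scene");t=eyes.get_image("top")
pickle.dump((t,s),open("im7.pkl","wb"))
u,v=map(int,proj(s,[.537,-.18,.12])); crop(s,u-50,v-60,110,100,6,"s7c.png"); print(u-50,v-60)
u,v=map(int,proj(t,[.537,-.18,.12])); crop(t,u-50,v-50,110,100,6,"t7c.png"); print(u-50,v-50)
E
```

```text
clock: 9.02
position: [0.5737, -0.142, 0.1472]
ee_rot: [0.649, 0.274, 0.654, -0.274]
contact_force: [-1.2, 0.8, -4.8]
width: 0.0162
clock: 9.28
position: [0.5761, -0.1433, 0.1515]
ee_rot: [0.653, 0.274, 0.651, -0.274]
contact_force: [0.2, -0.7, -5.7]
width: 0.0162
[ 0.5761 -0.1433  0.1515] [-0.3609  0.3555  1.592   0.0001  1.1912  0.4354] [[ 0.0028  0.7148  0.6993]
 [-0.0009  0.6993 -0.7148]
 [-1.      0.0013  0.0026]] [ 0.2377 -0.7257 -5.6727]
190 151
364 127
```

View pics/s7c.png

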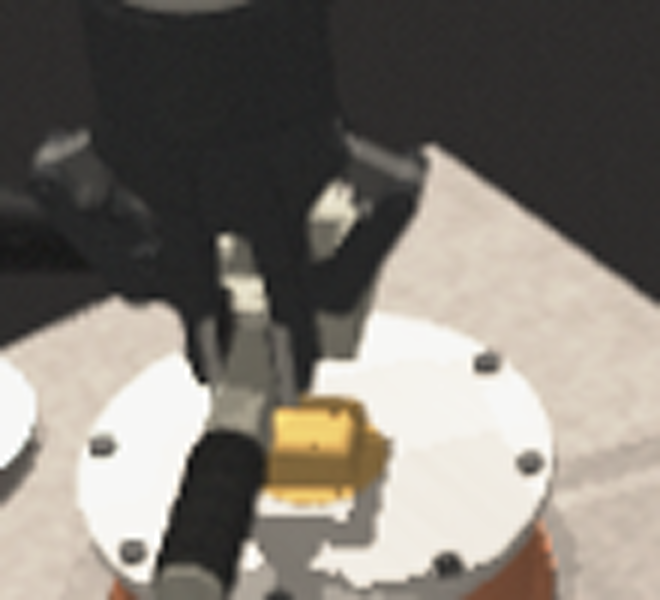

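View pics/t7c.png

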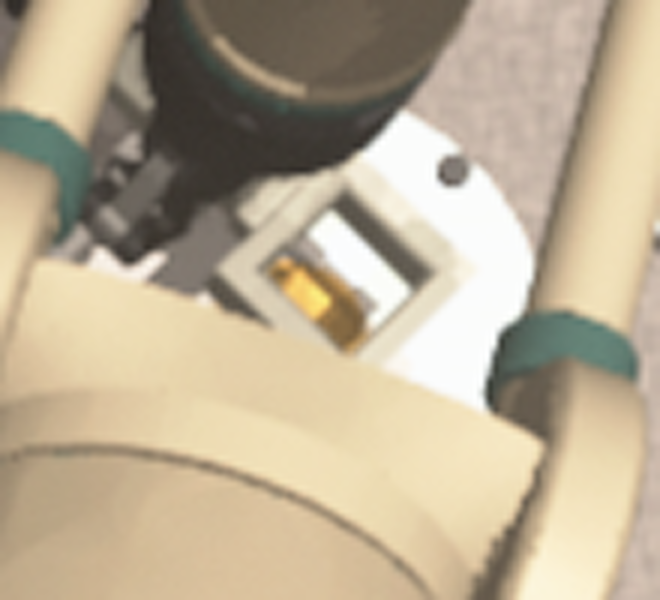

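```bash
python3 - <<'E'
from h import *
import pickle
np.set_printoptions(precision=4,suppress=True)
t,s=pickle.load(open("im7.pkl","rb"))
C=lambda u,v:(364+u/6-.4,127+v/6-.4)
zt=.1515-.0071+.030
b=np.array([.0025,.003,0])
for u,v in [(345,277),(347,275),(475,270),(220,272),(345,180),(432,270),(258,270)]: print(u,v,atz(t,*C(u,v),zt)+b)
# predicted: head from tool pose
st=manip.get_state();Rm=rot(st["ee_rot"]);c=st["position"]-.0541*Rm[:,1]; print("pred",c)
for h in(.029,.0183):
  for i,j in((1,1),(1,-1),(-1,-1),(-1,1)):
    p=c+h*(i*Rm[:,1]+j*Rm[:,2]);p[2]=zt;u,v=proj(t,p-b);print(h,((u-364+.4)*6,(v-127+.4)*6))
E
```

```text
345 277 [ 0.5376 -0.1798  0.1744]
347 275 [ 0.5382 -0.1804  0.1744]
475 270 [ 0.5397 -0.2201  0.1744]
220 272 [ 0.5393 -0.1412  0.1744]
345 180 [ 0.5681 -0.1803  0.1744]
432 270 [ 0.5397 -0.2068  0.1744]
258 270 [ 0.5399 -0.1529  0.1744]
pred [ 0.5372 -0.181   0.1512]
0.029 (np.float64(348.136748653019), np.float64(147.8662082516263))
0.029 (np.float64(216.43280782259035), np.float64(277.36275068765383))
0.029 (np.float64(349.9504665129416), np.float64(409.7032996345854))
0.029 (np.float64(481.63476039506605), np.float64(279.2998520463145))
0.0183 (np.float64(348.4694624017328), np.float64(195.8983758513433))
0.0183 (np.float64(265.3620174280128), np.float64(277.72014186628405))
0.0183 (np.float64(349.61397265216624), np.float64(361.1254167562856))
0.0183 (np.float64(432.7135941403607), np.float64(278.9425196183287))
```

```bash
python3 - <<'E'
from h import *
import pickle
t,s=pickle.load(open("im7.pkl","rb"))
crop(t,395,148,55,50,12,"t7d.png")
E
```

```text
(no output)
```

View pics/t7d.png

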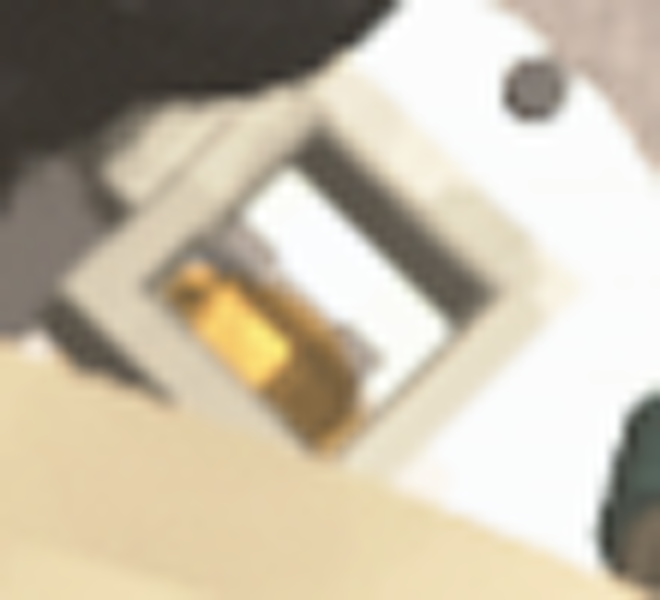

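The hole's corners in the crop are left (145,288), top (318,130), right (493,297) and bottom (325,460). The socket is over the plug to within about 2 mm, inside the taper's capture range. Lowering now.

```bash
python3 -m crank '[[1.5,-0.07,-0.07,0,0,0,1],[3,-0.07,-0.07,0,0,0,1],[4.5,-0.07,-0.07,0,0,0,1],[5.2,-0.07,-0.07,0,0,0,1],[5.2,-0.07,-0.07,0,0,0,1]]' 60; python3 -m crank '[[0.4,0,0,0,0,0,1],[0.8,0,0,0,0,0,1],[0.8,0,0,0,0,0,1]]' 60;python3 -m crank '[[0.4,0,0,0,0,0,1],[0.8,0,0,0,0,0,1],[0.8,0,0,0,0,0,1]]' 60
```

```text
clock: 10.0
position: [0.574, -0.1429, 0.0969]
ee_rot: [0.651, 0.274, 0.652, -0.274]
contact_force: [-0.3, -0.2, -4.9]
width: 0.0157
clock: 10.38
position: [0.5743, -0.143, 0.0898]
ee_rot: [0.652, 0.274, 0.652, -0.274]
contact_force: [0.5, 0.4, -4.9]
width: 0.0157
clock: 10.75
position: [0.5741, -0.1429, 0.0815]
ee_rot: [0.651, 0.274, 0.652, -0.274]
contact_force: [-0.6, 0.2, -4.9]
width: 0.0161
```

```bash
python3 -m crank '[[0.15,0,0,0,0,0,1],[0.3,0,0,0,0,0,1],[0.3,0,0,0,0,0,1]]' 60; python3 - <<'E'
from h import *
d=eyes.get_image("top"); crop(d,390,140,55,50,12,"t8.png")
d=eyes.get_image("scene"); crop(d,190,180,110,100,6,"s8.png")
E
```

```text
clock: 11.12
position: [0.5746, -0.1431, 0.0793]
ee_rot: [0.652, 0.274, 0.652, -0.274]
contact_force: [-0.6, -0.4, -2.8]
width: 0.0158
```

View pics/t8.png

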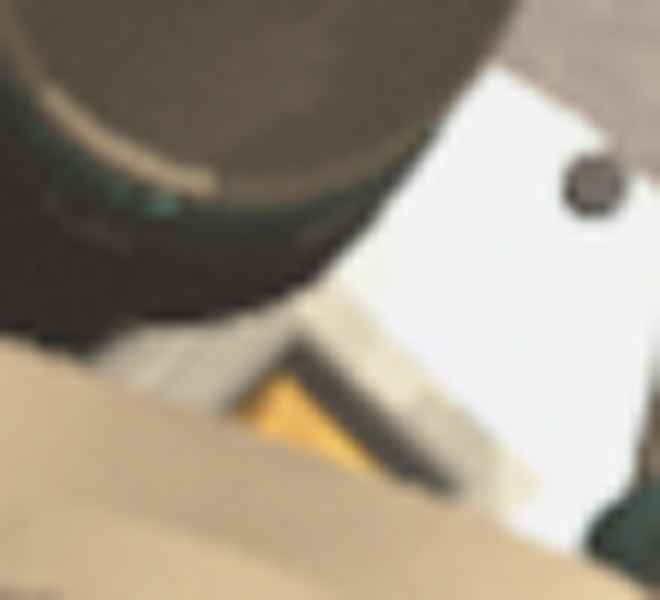

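View pics/s8.png

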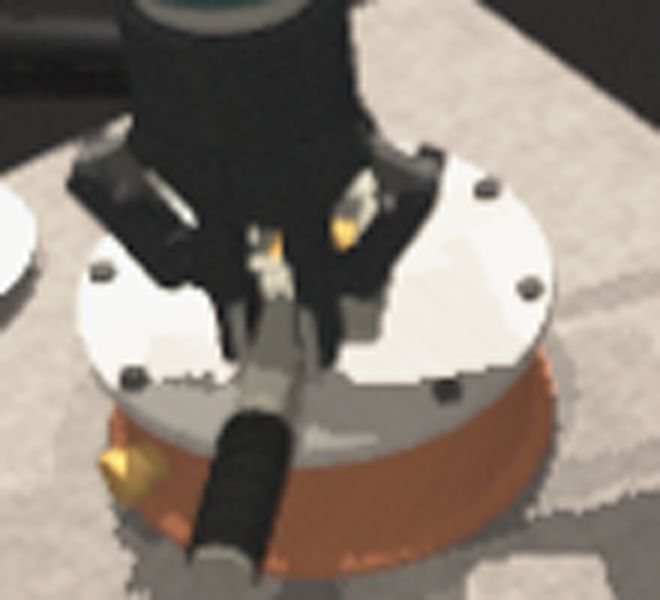

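The plug fills the hole and contact has just begun. I'll press slightly more, then open and rise.

```bash
python3 -m crank '[[0.15,0,0,0,0,0,1],[0.15,0,0,0,0,0,1]]' 30; python3 -m crank '[[0,0,0,0,0,0,2.5],[0,0,0,0,0,0,4],[0,0,0,0,0,0,6],[0,0,0,0,0,0,6],[0,0,0,0,0,0,6]]' 30; python3 -m crank '[[-3,0,0,0,0,0,6],[-7,0,0,0,0,0,6],[-11,0,0,0,0,0,6],[-15,0,0,0,0,0,6],[-15,0,0,0,0,0,6]]' 30; python3 - <<'E'
from h import *
import pickle
np.set_printoptions(precision=4,suppress=True)
st=manip.get_state();print(st["position"],rot(st["ee_rot"]),st["contact_force"],st["moment"])
d=eyes.get_image("wrist"); cv2.imwrite("pics/w9.png",d["color"]); pickle.dump(d,open("w9.pkl","wb"))
d=eyes.get_image("top"); cv2.imwrite("pics/t9.png",d["color"]);pickle.dump(d,open("t9.pkl","wb"))
E
```

```text
clock: 11.48
position: [0.5746, -0.1431, 0.0793]
ee_rot: [0.652, 0.274, 0.651, -0.274]
contact_force: [-3.5, 0.2, 6.7]
width: 0.0158
clock: 12.1
position: [0.5745, -0.1431, 0.0774]
ee_rot: [0.652, 0.274, 0.652, -0.274]
contact_force: [-0.3, -0.0, 0.1]
width: 0.0598
clock: 12.72
position: [0.5765, -0.1438, 0.2313]
ee_rot: [0.655, 0.274, 0.649, -0.274]
contact_force: [1.0, 0.0, -0.3]
width: 0.0601
[ 0.5765 -0.1438  0.2313] [[ 0.0075  0.7147  0.6994]
 [-0.0027  0.6995 -0.7147]
 [-1.      0.0035  0.0072]] [ 0.9773  0.0053 -0.3432] [0.001  0.0238 0.0093]
```

View pics/w9.png

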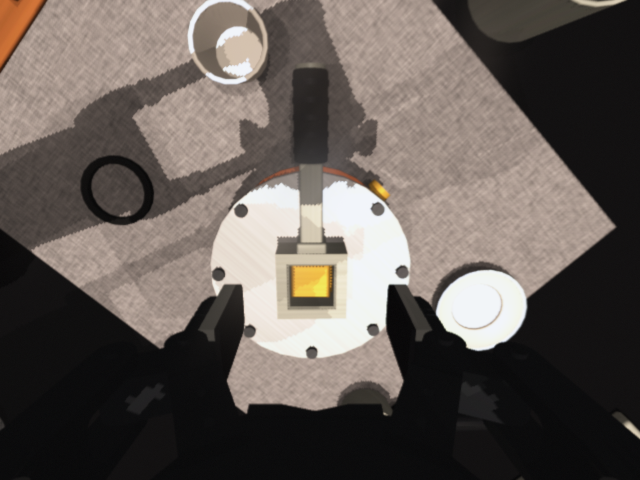

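View pics/t9.png

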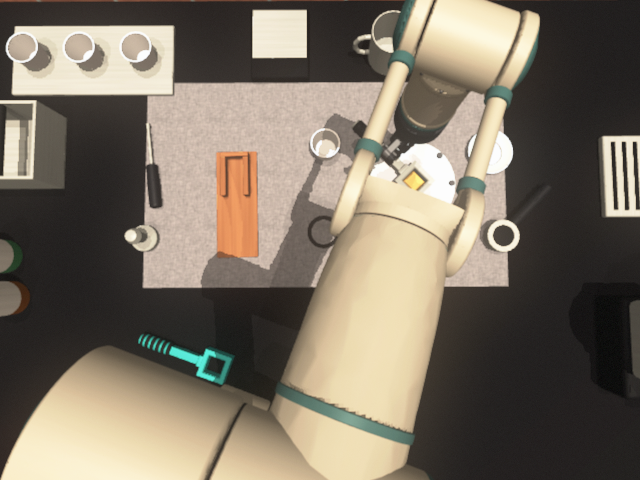

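```bash
python3 - <<'E'
from h import *
import pickle
np.set_printoptions(precision=4,suppress=True)
d=pickle.load(open("w9.pkl","rb"))
crop(d,260,50,110,280,2.1,"w9c.png")
for u,v in [(282,290),(341,290),(312,312),(312,270),(312,215),(312,110),(230,250),(312,285)]: print(u,v,dep(d,u,v))
E
```

```text
282 290 [ 0.5178 -0.1661  0.1013]
341 290 [ 0.5515 -0.201   0.101 ]
312 312 [ 0.5207 -0.1977  0.1016]
312 270 [ 0.5449 -0.1742  0.092 ]
312 215 [ 0.58   -0.14    0.0991]
312 110 [ 0.6355 -0.086   0.103 ]
230 250 [ 0.5028 -0.1151  0.0731]
312 285 [ 0.5349 -0.1839  0.0913]
```

View pics/w9c.png

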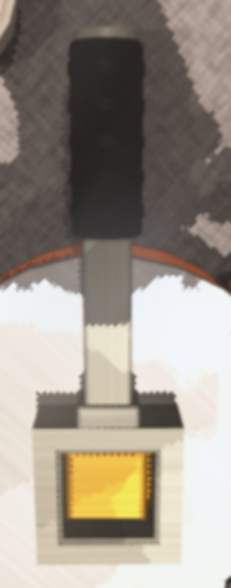

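```bash
python3 - <<'E'
from h import *
import pickle
np.set_printoptions(precision=4,suppress=True)
d=pickle.load(open("w9.pkl","rb"))
C=lambda u,v:(260+u/2.1-.25,50+v/2.1-.25)
p=np.array([atz(d,*C(*c),.102) for c in((32,428),(184,428),(182,563),(37,563))]);c=p.mean(0);print(p,"centre",c)
g1=atz(d,*C(107,238),.098);g0=atz(d,*C(106,45),.098); print(g1,g0)
m=(p[0]+p[1])/2-(p[2]+p[3])/2
for v in (m,(g0+g1)/2-c): print(np.degrees(np.arctan2(v[1],v[0])),np.linalg.norm(v[:2]))
st=manip.get_state();Rm=rot(st["ee_rot"])
for th in (44,44.3,45):
  a=np.radians(th); G=np.array([c[0]+.134*np.cos(a),c[1]+.134*np.sin(a),0.073]); print(th,G,"shift cm",100*Rm.T@(G-st["position"]))
print(np.degrees(np.arctan2(Rm[1,1],Rm[0,1])))
E
```

```text
[[ 0.5375 -0.1404  0.102 ]
 [ 0.5775 -0.1816  0.102 ]
 [ 0.537  -0.2221  0.102 ]
 [ 0.4967 -0.1805  0.102 ]] centre [ 0.5372 -0.1812  0.102 ]
[ 0.6079 -0.1116  0.098 ] [ 0.6533 -0.067   0.098 ]
44.755445032231734 0.057234665375968816
44.523945028139906 0.13100090916821608
44 [ 0.6336 -0.0881  0.073 ] shift cm [15.4337  8.0827  0.2269]
44.3 [ 0.6331 -0.0876  0.073 ] shift cm [15.4337  8.083   0.1567]
45 [ 0.6319 -0.0864  0.073 ] shift cm [15.4337  8.0822 -0.007 ]
44.37777509928904
```

```bash
python3 -m crank '[[0,4,0.1,0,0,0,6],[3,8.08,0.1,0,0,0,6],[7,8.08,0.1,0,0,0,6],[11,8.08,0.1,0,0,0,6],[11,8.08,0.1,0,0,0,6]]' 30; python3 - <<'E'
from h import *
np.set_printoptions(precision=4,suppress=True)
d=eyes.get_image("wrist"); cv2.imwrite("pics/w10.png",d["color"])
st=manip.get_state();Rm=rot(st["ee_rot"]);print(st["position"],Rm,100*Rm.T@(np.array([.6327,-.0872,.071])-st["position"]))
E
```

```text
clock: 13.45
position: [0.629, -0.0862, 0.1122]
ee_rot: [0.648, 0.273, 0.656, -0.275]
contact_force: [0.3, 0.6, 0.2]
width: 0.0598
[ 0.6311 -0.0868  0.115 ] [[-0.0057  0.7147  0.6994]
 [ 0.0015  0.6994 -0.7147]
 [-1.     -0.003  -0.005 ]] [4.4014 0.0984 0.1574]
```

View pics/w10.png

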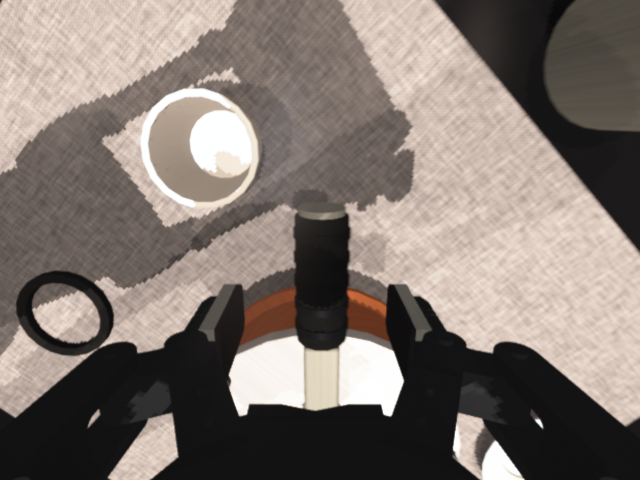

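The grip (column 321) sits between the fingers (243 and 387), and the cup is well to the left. I'll descend and close on the grip.

```bash
python3 -m crank '[[2.2,0.05,0.15,0,0,0,6],[4.35,0.05,0.15,0,0,0,6],[4.35,0.05,0.15,0,0,0,6],[4.35,0.05,0.15,0,0,0,4]]' 40; python3 - <<'E'
from h import *
np.set_printoptions(precision=4,suppress=True)
st=manip.get_state();print(st["position"],st["width"],st["contact_force"],st["moment"])
E
python3 -m crank '[[0,0,0,0,0,0,2.2],[0,0,0,0,0,0,2.2],[0,0,0,0,0,0,2.2],[0,0,0,0,0,0,2.2]]' 40; python3 - <<'E'
from h import *
np.set_printoptions(precision=4,suppress=True)
st=manip.get_state();Rm=rot(st["ee_rot"]);print(st["position"],Rm,st["width"],st["contact_force"],st["moment"],st["qpos"],st["effort"])
v=st["position"]-[.537,-.1808,0];print(np.degrees(np.arctan2(v[1],v[0])),np.hypot(v[0],v[1]),np.degrees(np.arctan2(Rm[1,1],Rm[0,1])))
E
```

```text
clock: 14.0
position: [0.6355, -0.0884, 0.0758]
ee_rot: [0.653, 0.274, 0.651, -0.274]
contact_force: [-0.4, 0.0, 0.3]
width: 0.043
[ 0.6355 -0.0884  0.0758] 0.043002646449464485 [-0.4165  0.0406  0.3262] [0.037  0.0076 0.0301]
clock: 14.5
position: [0.6352, -0.0877, 0.0748]
ee_rot: [0.652, 0.275, 0.651, -0.274]
contact_force: [0.8, 2.1, 4.9]
width: 0.0252
[ 0.6352 -0.0877  0.0748] [[ 0.0022  0.7148  0.6993]
 [ 0.0003  0.6993 -0.7148]
 [-1.      0.0018  0.0013]] 0.02517465503258655 [0.7996 2.1407 4.9071] [ 0.3253 -0.0191 -0.1188] [-0.2461  0.4878  1.5795  0.001   1.0722  0.5498] [ -1.7484 -47.2468 -19.2275  -0.836   -0.0067  -0.0895]
43.48329996540487 0.13530606954238406 44.370005086959296
```

```bash
cat > m.py <<'E'
from h import *
np.set_printoptions(precision=3,suppress=True)
st=manip.get_state();Rm=rot(st["ee_rot"]);v=st["position"]-[.537,-.1808,0]
F=Rm.T@st["contact_force"];M=st["moment"]
print("ang %.2f r %.4f yaw %.2f | F tool"%(np.degrees(np.arctan2(v[1],v[0])),np.hypot(v[0],v[1]),np.degrees(np.arctan2(Rm[1,1],Rm[0,1]))),F,"M",Rm.T@M,"w",round(st["width"],4),"z",round(st["position"][2],4),"eff1,6",st["effort"][[0,5]])
E
python3 m.py; python3 -m crank '[[0,-0.02,0.47,2,0,0,2.2],[0,-0.05,0.94,4,0,0,2.2],[0,-0.1,1.41,6,0,0,2.2],[0,-0.1,1.41,6,0,0,2.2]]' 40; python3 m.py
```

```text
ang 43.48 r 0.1353 yaw 44.37 | F tool [-4.905  2.078 -0.965] M [0.119 0.219 0.241] w 0.0252 z 0.0748 eff1,6 [-1.748 -0.089]
clock: 15.0
position: [0.6444, -0.0981, 0.0746]
ee_rot: [0.637, 0.309, 0.636, -0.307]
contact_force: [1.7, 3.2, 6.1]
width: 0.0245
ang 37.59 r 0.1355 yaw 38.36 | F tool [-6.08   3.34  -1.444] M [-0.067  0.385  0.294] w 0.0245 z 0.0746 eff1,6 [-2.67   0.075]
```

```bash
for i in 1; do python3 -m crank '[[0,-0.01,0.47,2,0,0,2.2],[0,-0.04,0.94,4,0,0,2.2],[0,-0.04,0.94,4,0,0,2.2]]' 40; python3 m.py; done;  python3 -m crank '[[0,-0.01,0.47,2,0,0,2.2],[0,-0.01,0.47,2,0,0,2.2]]' 40; python3 m.py
```

```text
clock: 15.38
position: [0.6498, -0.1058, 0.0746]
ee_rot: [0.626, 0.331, 0.625, -0.329]
contact_force: [0.9, 4.2, 5.0]
width: 0.0247
ang 33.62 r 0.1354 yaw 34.37 | F tool [-5.013  3.089 -2.949] M [-0.073  0.405  0.278] w 0.0247 z 0.0746 eff1,6 [-2.532  0.104]
clock: 15.62
position: [0.6523, -0.1098, 0.0746]
ee_rot: [0.62, 0.341, 0.619, -0.34]
contact_force: [0.9, 3.0, 5.7]
width: 0.0246
ang 31.63 r 0.1354 yaw 32.38 | F tool [-5.724  2.337 -2.023] M [-0.061  0.415  0.214] w 0.0246 z 0.0746 eff1,6 [-2.441  0.12 ]
```

```bash
python3 -m crank '[[0,-0.01,0.47,2,0,0,2.2],[0,-0.01,0.47,2,0,0,2.2]]' 40; python3 m.py
```

```text
clock: 15.88
position: [0.6547, -0.1139, 0.0746]
ee_rot: [0.614, 0.352, 0.613, -0.351]
contact_force: [0.8, 2.8, 5.2]
width: 0.0242
ang 29.62 r 0.1354 yaw 30.38 | F tool [-5.201  2.156 -2.01 ] M [-0.084  0.464  0.165] w 0.0242 z 0.0746 eff1,6 [-2.357  0.134]
```

```bash
python3 -m crank '[[0,-0.01,0.47,2,0,0,2.2],[0,-0.01,0.47,2,0,0,2.2]]' 40; python3 m.py
```

```text
clock: 16.12
position: [0.657, -0.118, 0.0746]
ee_rot: [0.608, 0.363, 0.607, -0.362]
contact_force: [1.6, 3.0, 6.2]
width: 0.0248
ang 27.62 r 0.1354 yaw 28.38 | F tool [-6.176  2.888 -1.884] M [-0.126  0.443  0.151] w 0.0248 z 0.0746 eff1,6 [-2.277  0.147]
```

```bash
python3 -m crank '[[0,-0.01,0.47,2,0,0,2.2],[0,-0.01,0.47,2,0,0,2.2]]' 40; python3 m.py
```

```text
clock: 16.38
position: [0.6591, -0.1223, 0.0746]
ee_rot: [0.601, 0.373, 0.601, -0.372]
contact_force: [0.5, 4.0, 5.9]
width: 0.0249
ang 25.61 r 0.1354 yaw 26.39 | F tool [-5.946  2.216 -3.42 ] M [-0.08   0.392  0.103] w 0.0249 z 0.0746 eff1,6 [-2.145  0.151]
```

```bash
python3 -m crank '[[0,-0.01,0.47,2,0,0,2.2],[0,-0.01,0.47,2,0,0,2.2]]' 40; python3 m.py
```

```text
clock: 16.62
position: [0.661, -0.1266, 0.0746]
ee_rot: [0.595, 0.383, 0.594, -0.383]
contact_force: [0.3, 3.0, 4.5]
width: 0.0246
ang 23.61 r 0.1353 yaw 24.39 | F tool [-4.493  1.507 -2.62 ] M [-0.133  0.379  0.097] w 0.0246 z 0.0746 eff1,6 [-2.088  0.167]
```

```bash
python3 -m crank '[[0,-0.01,0.47,2,0,0,2.2],[0,-0.01,0.47,2,0,0,2.2]]' 40; python3 m.py
```

```text
clock: 16.88
position: [0.6628, -0.131, 0.0746]
ee_rot: [0.588, 0.394, 0.587, -0.393]
contact_force: [0.4, 2.7, 5.8]
width: 0.0248
ang 21.60 r 0.1353 yaw 22.39 | F tool [-5.788  1.411 -2.342] M [-0.175  0.4    0.068] w 0.0248 z 0.0746 eff1,6 [-1.959  0.172]
```

```bash
python3 -m crank '[[0,-0.01,0.47,2,0,0,2.2],[0,-0.01,0.47,2,0,0,2.2]]' 40; python3 m.py
```

```text
clock: 17.12
position: [0.6644, -0.1354, 0.0747]
ee_rot: [0.581, 0.404, 0.58, -0.403]
contact_force: [0.9, 2.1, 5.3]
width: 0.0247
ang 19.59 r 0.1353 yaw 20.40 | F tool [-5.339  1.602 -1.681] M [-0.129  0.37   0.085] w 0.0247 z 0.0747 eff1,6 [-1.911  0.188]
```

```bash
python3 -m crank '[[0,-0.01,0.47,2,0,0,2.2],[0,-0.01,0.47,2,0,0,2.2]]' 40; python3 m.py
```

```text
clock: 17.38
position: [0.6659, -0.14, 0.0747]
ee_rot: [0.574, 0.414, 0.573, -0.413]
contact_force: [0.9, 1.7, 5.3]
width: 0.0249
ang 17.58 r 0.1352 yaw 18.40 | F tool [-5.335  1.4   -1.341] M [-0.21   0.435  0.005] w 0.0249 z 0.0747 eff1,6 [-1.835  0.201]
```

```bash
python3 -m crank '[[0,-0.01,0.47,2,0,0,2.2],[0,-0.01,0.47,2,0,0,2.2]]' 40; python3 m.py
```

```text
clock: 17.62
position: [0.6673, -0.1445, 0.0747]
ee_rot: [0.566, 0.424, 0.566, -0.423]
contact_force: [0.5, 1.8, 5.5]
width: 0.0245
ang 15.59 r 0.1353 yaw 16.40 | F tool [-5.531  0.963 -1.587] M [-0.191  0.378 -0.065] w 0.0245 z 0.0747 eff1,6 [-1.741  0.21 ]
```

```bash
python3 -m crank '[[0,-0.01,0.47,2,0,0,2.2],[0,-0.01,0.47,2,0,0,2.2]]' 40; python3 m.py
```

```text
clock: 17.88
position: [0.6684, -0.1491, 0.0746]
ee_rot: [0.559, 0.434, 0.559, -0.433]
contact_force: [0.1, 2.3, 6.5]
width: 0.0247
ang 13.57 r 0.1352 yaw 14.40 | F tool [-6.475  0.641 -2.161] M [-0.163  0.372 -0.08 ] w 0.0247 z 0.0746 eff1,6 [-1.696  0.226]
```

```bash
python3 -m crank '[[0,-0.01,0.47,2,0,0,2.2],[0,-0.01,0.47,2,0,0,2.2]]' 40; python3 m.py
```

```text
clock: 18.12
position: [0.6695, -0.1537, 0.0747]
ee_rot: [0.551, 0.443, 0.551, -0.443]
contact_force: [1.0, 2.6, 6.9]
width: 0.0248
ang 11.57 r 0.1352 yaw 12.41 | F tool [-6.92   1.591 -2.344] M [-0.187  0.356 -0.107] w 0.0248 z 0.0747 eff1,6 [-1.614  0.237]
```

```bash
python3 -m crank '[[0,-0.01,0.47,2,0,0,2.2],[0,-0.01,0.47,2,0,0,2.2]]' 40; python3 m.py
```

```text
clock: 18.38
position: [0.6703, -0.1583, 0.0747]
ee_rot: [0.543, 0.453, 0.543, -0.453]
contact_force: [0.9, 1.7, 7.1]
width: 0.0249
ang 9.56 r 0.1352 yaw 10.41 | F tool [-7.13   1.177 -1.512] M [-0.213  0.343 -0.116] w 0.0249 z 0.0747 eff1,6 [-1.545  0.249]
```

```bash
python3 -m crank '[[0,-0.01,0.47,2,0,0,2.2],[0,-0.01,0.47,2,0,0,2.2]]' 40; python3 m.py
```

```text
clock: 18.62
position: [0.671, -0.163, 0.0747]
ee_rot: [0.536, 0.462, 0.535, -0.462]
contact_force: [-0.5, 0.8, 6.0]
width: 0.0243
ang 7.56 r 0.1352 yaw 8.42 | F tool [-6.034 -0.416 -0.843] M [-0.227  0.35  -0.158] w 0.0243 z 0.0747 eff1,6 [-1.478  0.262]
```

```bash
python3 -m crank '[[0,-0.01,0.47,2,0,0,2.2],[0,-0.01,0.47,2,0,0,2.2]]' 40; python3 m.py
```

```text
clock: 18.88
position: [0.6716, -0.1677, 0.0747]
ee_rot: [0.527, 0.471, 0.527, -0.471]
contact_force: [0.1, 1.5, 6.6]
width: 0.0249
ang 5.57 r 0.1352 yaw 6.42 | F tool [-6.574  0.288 -1.444] M [-0.245  0.343 -0.159] w 0.0249 z 0.0747 eff1,6 [-1.459  0.281]
```

```bash
python3 - <<'E'
from h import *
d=eyes.get_image("wrist"); cv2.imwrite("pics/w11.png",d["color"])
E
python3 -m crank '[[0,-0.01,0.47,2,0,0,2.2],[0,-0.01,0.47,2,0,0,2.2]]' 40; python3 m.py
```

```text
clock: 19.18
position: [0.672, -0.1724, 0.0747]
ee_rot: [0.519, 0.48, 0.519, -0.48]
contact_force: [0.1, 2.2, 7.4]
width: 0.0244
ang 3.56 r 0.1352 yaw 4.42 | F tool [-7.373  0.256 -2.16 ] M [-0.266  0.385 -0.211] w 0.0244 z 0.0747 eff1,6 [-1.411  0.296]
```

View pics/w11.png

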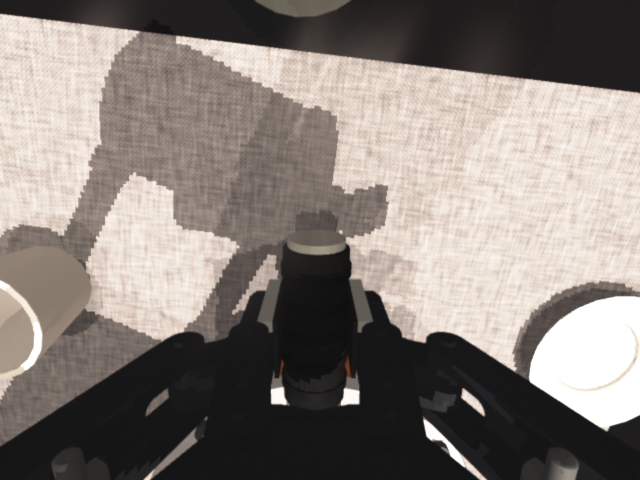

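The wrist view shows the grip (column 316) still held between the fingers, with the cup and saucer clear. 40° turned, so I'll continue in small steps.

```bash
python3 -m crank '[[0,-0.01,0.47,2,0,0,2.2],[0,-0.01,0.47,2,0,0,2.2]]' 40; python3 m.py
```

```text
clock: 19.42
position: [0.6722, -0.1772, 0.0747]
ee_rot: [0.511, 0.489, 0.51, -0.489]
contact_force: [-0.8, 2.5, 6.6]
width: 0.0251
ang 1.53 r 0.1352 yaw 2.42 | F tool [-6.563 -0.716 -2.485] M [-0.258  0.334 -0.242] w 0.0251 z 0.0747 eff1,6 [-1.321  0.304]
```

```bash
python3 -m crank '[[0,-0.01,0.47,2,0,0,2.2],[0,-0.01,0.47,2,0,0,2.2]]' 40; python3 m.py
```

```text
clock: 19.68
position: [0.6722, -0.1819, 0.0747]
ee_rot: [0.502, 0.498, 0.502, -0.498]
contact_force: [-0.4, 2.4, 7.7]
width: 0.0247
ang -0.46 r 0.1352 yaw 0.43 | F tool [-7.705 -0.401 -2.405] M [-0.268  0.312 -0.175] w 0.0247 z 0.0747 eff1,6 [-1.311  0.323]
```

```bash
python3 -m crank '[[0,-0.01,0.47,2,0,0,2.2],[0,-0.01,0.47,2,0,0,2.2]]' 40; python3 m.py
```

```text
clock: 19.92
position: [0.6721, -0.1866, 0.0747]
ee_rot: [-0.493, -0.507, -0.493, 0.507]
contact_force: [0.6, 1.7, 6.3]
width: 0.0251
ang -2.46 r 0.1352 yaw -1.57 | F tool [-6.262  0.554 -1.704] M [-0.31   0.225 -0.226] w 0.0251 z 0.0747 eff1,6 [-1.259  0.336]
```

```bash
python3 -m crank '[[0,-0.01,0.47,2,0,0,2.2],[0,-0.01,0.47,2,0,0,2.2]]' 40; python3 m.py
```

```text
clock: 20.18
position: [0.6718, -0.1913, 0.0747]
ee_rot: [-0.484, -0.515, -0.484, 0.515]
contact_force: [-0.2, 1.2, 6.1]
width: 0.0251
ang -4.46 r 0.1352 yaw -3.57 | F tool [-6.114 -0.292 -1.157] M [-0.303  0.263 -0.271] w 0.0251 z 0.0747 eff1,6 [-1.227  0.352]
```

```bash
python3 -m crank '[[0,-0.01,0.47,2,0,0,2.2],[0,-0.01,0.47,2,0,0,2.2]]' 40; python3 m.py
```

```text
clock: 20.42
position: [0.6712, -0.1946, 0.0747]
ee_rot: [0.474, 0.524, 0.476, -0.524]
contact_force: [-0.4, 3.4, 6.7]
width: 0.0249
ang -5.89 r 0.1349 yaw -5.62 | F tool [-6.687 -0.691 -3.319] M [-0.132  0.703 -0.346] w 0.0249 z 0.0747 eff1,6 [-2.932  0.161]
```

```bash
python3 - <<'E'
from h import *
d=eyes.get_image("scene"); crop(d,190,180,110,100,6,"s12.png")
d=eyes.get_image("top"); crop(d,380,130,80,75,8,"t12.png")
E
```

```text
(no output)
```

View pics/s12.png

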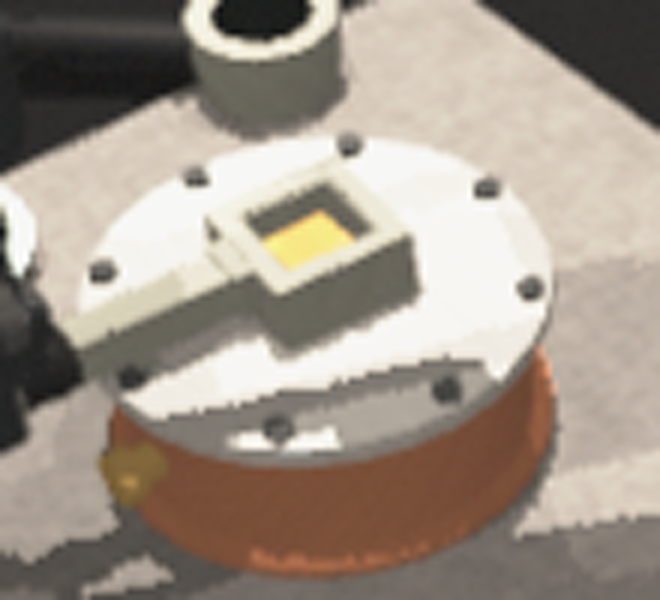

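View pics/t12.png

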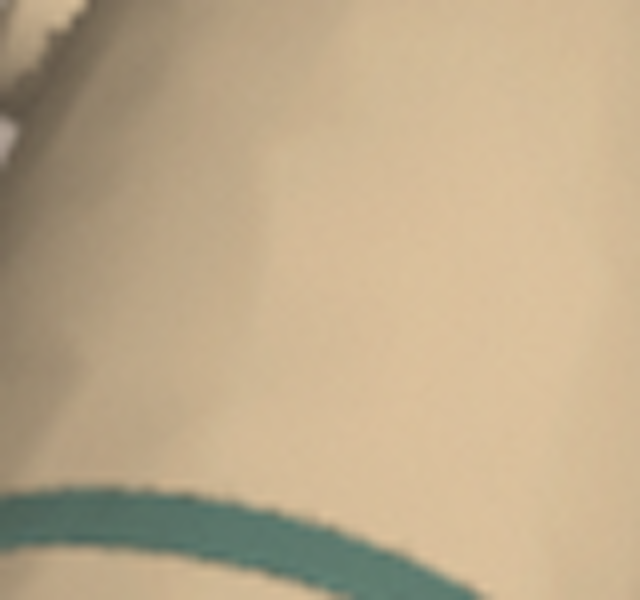

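The tight stop is showing: the TCP now lags the command and joint-1 effort has jumped. The scene camera also sees the head and shaft clearly. Steps of 1° from here.

```bash
python3 m.py; python3 -m crank '[[0,0,0.24,1,0,0,2.2],[0,0,0.24,1,0,0,2.2]]' 40; python3 m.py
```

```text
ang -5.87 r 0.1349 yaw -5.60 | F tool [-7.027 -1.562 -2.655] M [-0.136  0.681 -0.357] w 0.0247 z 0.0747 eff1,6 [-2.714  0.117]
clock: 20.78
position: [0.6711, -0.196, 0.0747]
ee_rot: [0.47, 0.528, 0.472, -0.527]
contact_force: [-1.2, 5.8, 8.2]
width: 0.0247
ang -6.45 r 0.1349 yaw -6.57 | F tool [-8.225 -1.881 -5.608] M [-0.36   1.058 -0.327] w 0.0247 z 0.0747 eff1,6 [-4.59   0.419]
```

```bash
python3 -m crank '[[0,0,0.24,1,0,0,2.2],[0,0,0.24,1,0,0,2.2]]' 40; python3 m.py
```

```text
clock: 21.02
position: [0.6709, -0.1975, 0.0747]
ee_rot: [0.465, 0.533, 0.467, -0.531]
contact_force: [0.3, 8.0, 8.4]
width: 0.0249
ang -7.11 r 0.1349 yaw -7.52 | F tool [-8.412 -0.765 -7.961] M [-0.672  1.251 -0.393] w 0.0249 z 0.0747 eff1,6 [-6.029  0.649]
```

```bash
python3 -m crank '[[0,0,0.24,1,0,0,2.2],[0,0,0.24,1,0,0,2.2]]' 40; python3 m.py
```

```text
clock: 21.28
position: [0.6705, -0.1987, 0.0747]
ee_rot: [0.459, 0.537, 0.463, -0.535]
contact_force: [-0.4, 10.4, 8.8]
width: 0.0244
ang -7.62 r 0.1347 yaw -8.56 | F tool [ -8.71   -1.949 -10.275] M [-0.441  1.634 -0.436] w 0.0244 z 0.0747 eff1,6 [-7.403  0.464]
```

```bash
python3 -m crank '[[0,0,0.24,1,0,0,2.2],[0,0,0.24,1,0,0,2.2]]' 40; python3 m.py
```

```text
clock: 21.52
position: [0.6702, -0.201, 0.0747]
ee_rot: [0.455, 0.541, 0.459, -0.539]
contact_force: [-0.1, 10.4, 8.6]
width: 0.0246
ang -8.63 r 0.1347 yaw -9.56 | F tool [ -8.558  -1.866 -10.327] M [-0.49   1.676 -0.427] w 0.0246 z 0.0747 eff1,6 [-7.444  0.472]
```

It gave: the force plateaued at 10.3 N while the handle moved freely through 1°. I'll go on in 1° steps to a break-over of about 0.12 rad.

```bash
python3 -m crank '[[0,0,0.24,1,0,0,2.2],[0,0,0.24,1,0,0,2.2]]' 40; python3 m.py
```

```text
clock: 21.78
position: [0.6698, -0.2034, 0.0747]
ee_rot: [0.45, 0.545, 0.454, -0.543]
contact_force: [0.2, 9.9, 8.3]
width: 0.0245
ang -9.65 r 0.1347 yaw -10.56 | F tool [-8.221 -1.595 -9.839] M [-0.435  1.617 -0.459] w 0.0245 z 0.0747 eff1,6 [-7.373  0.458]
```

```bash
python3 -m crank '[[0,0,0.24,1,0,0,2.2],[0,0,0.24,1,0,0,2.2]]' 40; python3 m.py; python3 - <<'E'
from h import *
import pickle
d=eyes.get_image("scene"); crop(d,190,180,110,100,7,"s13.png"); pickle.dump(d,open("s13.pkl","wb"))
E
```

```text
clock: 22.02
position: [0.6694, -0.2058, 0.0747]
ee_rot: [0.445, 0.549, 0.449, -0.547]
contact_force: [-0.5, 10.3, 8.4]
width: 0.0248
ang -10.71 r 0.1347 yaw -11.56 | F tool [ -8.306  -2.533 -10.094] M [-0.446  1.588 -0.487] w 0.0248 z 0.0747 eff1,6 [-7.25   0.435]
```

View pics/s13.png

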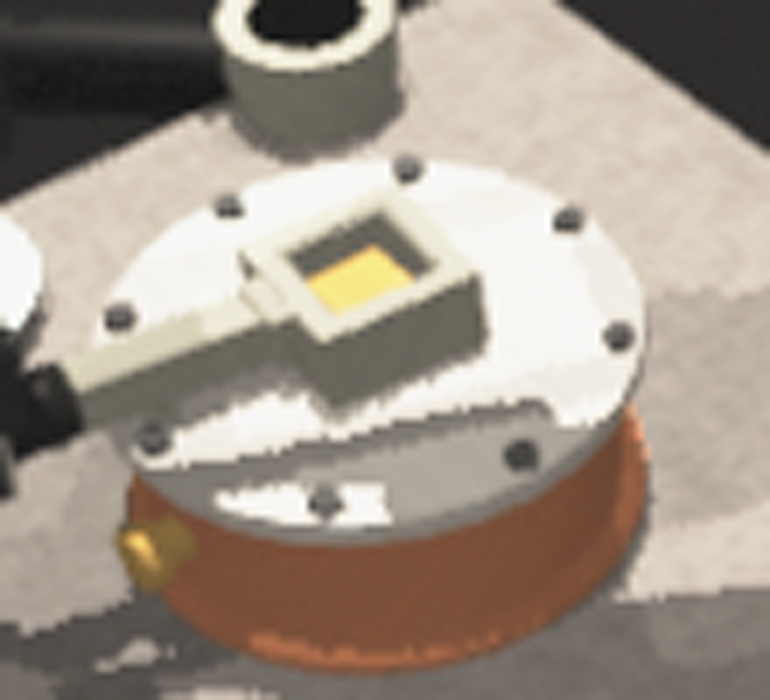

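```bash
python3 -m crank '[[0,0,0.24,1,0,0,2.2],[0,0,0.24,1,0,0,2.2]]' 40; python3 m.py
```

```text
clock: 22.32
position: [0.6689, -0.2083, 0.0746]
ee_rot: [0.44, 0.553, 0.444, -0.55]
contact_force: [-0.9, 9.6, 9.1]
width: 0.0248
ang -11.77 r 0.1347 yaw -12.57 | F tool [-9.046 -3.01  -9.262] M [-0.376  1.547 -0.467] w 0.0248 z 0.0746 eff1,6 [-7.052  0.401]
```

```bash
python3 -m crank '[[0,0,0.24,1,0,0,2.2],[0,0,0.24,1,0,0,2.2]]' 40; python3 m.py
```

```text
clock: 22.58
position: [0.6683, -0.2107, 0.0747]
ee_rot: [0.436, 0.557, 0.439, -0.554]
contact_force: [-0.7, 9.9, 7.4]
width: 0.0247
ang -12.83 r 0.1347 yaw -13.58 | F tool [-7.386 -3.032 -9.525] M [-0.35   1.489 -0.515] w 0.0247 z 0.0747 eff1,6 [-6.894  0.372]
```

```bash
python3 -m crank '[[0,0,0.24,1,0,0,2.2],[0,0,0.24,1,0,0,2.2]]' 40; python3 m.py
```

```text
clock: 22.82
position: [0.6678, -0.2132, 0.0746]
ee_rot: [0.431, 0.561, 0.434, -0.558]
contact_force: [-1.0, 9.4, 8.4]
width: 0.0248
ang -13.90 r 0.1347 yaw -14.58 | F tool [-8.297 -3.328 -8.864] M [-0.272  1.466 -0.568] w 0.0248 z 0.0746 eff1,6 [-6.73   0.342]
```

```bash
python3 - <<'E'
from h import *
import pickle
d=eyes.get_image("scene"); crop(d,195,195,75,55,10,"s14.png"); pickle.dump(d,open("s14.pkl","wb"))
E
```

```text
(no output)
```

View pics/s14.png

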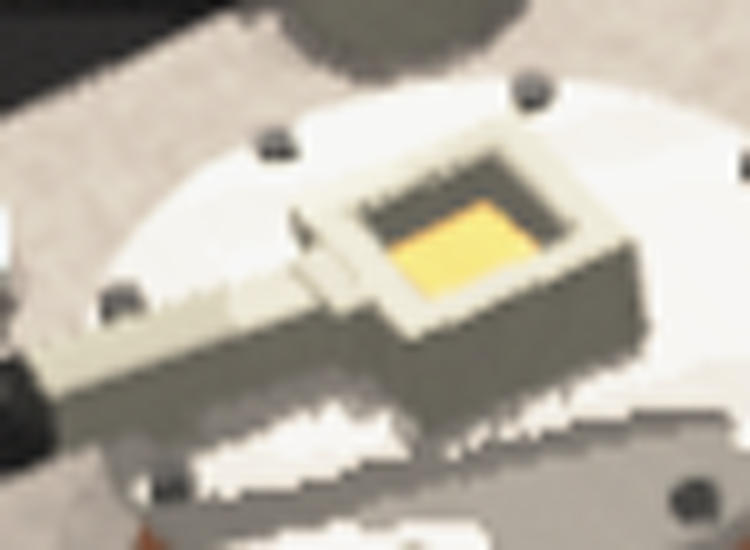

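```bash
python3 - <<'E'
from h import *
d=eyes.get_image("scene")
C=lambda u,v:(195+u/10-.45,195+v/10-.45)
def ang(a,b,z):
    v=atz(d,*C(*a),z)-atz(d,*C(*b),z);return np.degrees(np.arctan2(v[1],v[0]))
print("head",ang((413,338),(635,240),.102),"hole far",ang((360,208),(497,150),.102),"hole near",ang((430,300),(575,230),.102))
print("shaft near",ang((55,403),(320,314),.100),"far",ang((25,345),(300,258),.1))
E
python3 m.py
```

```text
head -5.6945960201767365 hole far -5.807521288359065 hole near -2.784450633057569
shaft near -12.879566770340018 far -14.003054973939745
ang -13.90 r 0.1347 yaw -14.58 | F tool [-8.861 -1.794 -9.965] M [-0.298  1.394 -0.541] w 0.025 z 0.0747 eff1,6 [-6.668  0.323]
```

Image edges put the head at about -5.7° and the shaft at about -13.5°. That's a break-over of roughly 0.13 rad, agreeing with 0.11 from the arm angles. I'll stop here, ease back and let go.

```bash
python3 -m crank '[[0,-0.01,-0.47,-2,0,0,2.2],[0,-0.03,-0.94,-4,0,0,2.2],[0,-0.07,-1.41,-6,0,0,2.2],[0,-0.07,-1.41,-6,0,0,2.2]]' 40; python3 m.py
```

```text
clock: 23.42
position: [0.6702, -0.2004, 0.0746]
ee_rot: [0.46, 0.537, 0.463, -0.535]
contact_force: [-0.7, 7.1, 7.9]
width: 0.0248
ang -8.37 r 0.1347 yaw -8.60 | F tool [-7.917 -1.746 -6.992] M [-0.046  1.129 -0.506] w 0.0248 z 0.0746 eff1,6 [-4.452  0.023]
```

```bash
python3 -m crank '[[0,-0.01,-0.47,-2,0,0,2.2],[0,-0.01,-0.47,-2,0,0,2.2]]' 40; python3 m.py
```

```text
clock: 23.68
position: [0.6708, -0.1962, 0.0746]
ee_rot: [0.469, 0.529, 0.471, -0.528]
contact_force: [-1.5, 6.4, 7.7]
width: 0.0245
ang -6.58 r 0.1347 yaw -6.63 | F tool [-7.714 -2.255 -6.161] M [ 0.13   0.975 -0.479] w 0.0245 z 0.0746 eff1,6 [-3.463 -0.157]
```

```bash
python3 -m crank '[[0,0,-0.24,-1,0,0,2.2],[0,0,-0.24,-1,0,0,2.2]]' 40; python3 m.py; python3 - <<'E'
from h import *
d=eyes.get_image("scene"); crop(d,195,195,75,55,10,"s15.png")
E
```

```text
clock: 23.92
position: [0.6709, -0.195, 0.0746]
ee_rot: [0.474, 0.524, 0.475, -0.524]
contact_force: [-2.0, 4.5, 7.4]
width: 0.025
ang -6.06 r 0.1346 yaw -5.69 | F tool [-7.36  -2.441 -4.319] M [ 0.398  0.572 -0.503] w 0.025 z 0.0746 eff1,6 [-1.57  -0.445]
```

View pics/s15.png

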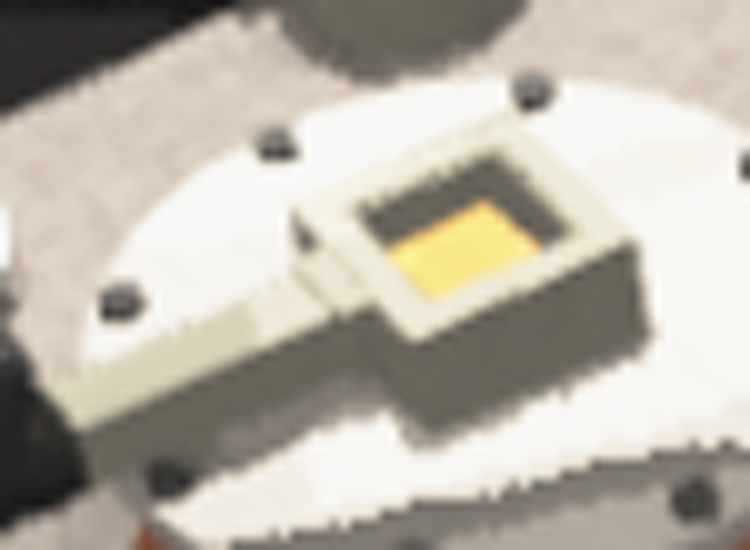

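The handle is in line with the head again (shaft and head side edges parallel). Releasing.

```bash
python3 -m crank '[[0,0,0,0,0,0,2.8],[0,0,0,0,0,0,3.6],[0,0,0,0,0,0,5],[0,0,0,0,0,0,6],[0,0,0,0,0,0,6]]' 20; python3 m.py; python3 -m crank '[[-3,0,0,0,0,0,6],[-7,0,0,0,0,0,6],[-11,0,0,0,0,0,6],[-15,0,0,0,0,0,6],[-15,0,0,0,0,0,6]]' 20; python3 - <<'E'
from h import *
import pickle
d=eyes.get_image("scene"); cv2.imwrite("pics/s16f.png",d["color"]);crop(d,195,195,75,55,10,"s16.png")
d=eyes.get_image("wrist"); cv2.imwrite("pics/w16.png",d["color"]); pickle.dump(d,open("w16.pkl","wb"))
E
```

```text
clock: 24.6
position: [0.6716, -0.1963, 0.0737]
ee_rot: [-0.475, -0.524, -0.475, 0.524]
contact_force: [-0.4, 0.5, -0.6]
width: 0.0599
ang -6.56 r 0.1355 yaw -5.62 | F tool [ 0.567 -0.438 -0.504] M [0.043 0.014 0.024] w 0.0599 z 0.0737 eff1,6 [-0.018 -0.   ]
clock: 25.22
position: [0.6736, -0.197, 0.2286]
ee_rot: [0.478, 0.525, 0.472, -0.523]
contact_force: [0.6, -0.3, 0.6]
width: 0.0595
```

View pics/s16f.png

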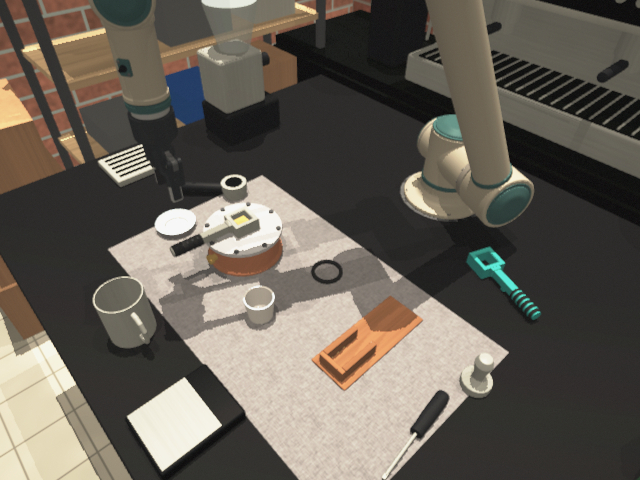

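View pics/s16.png

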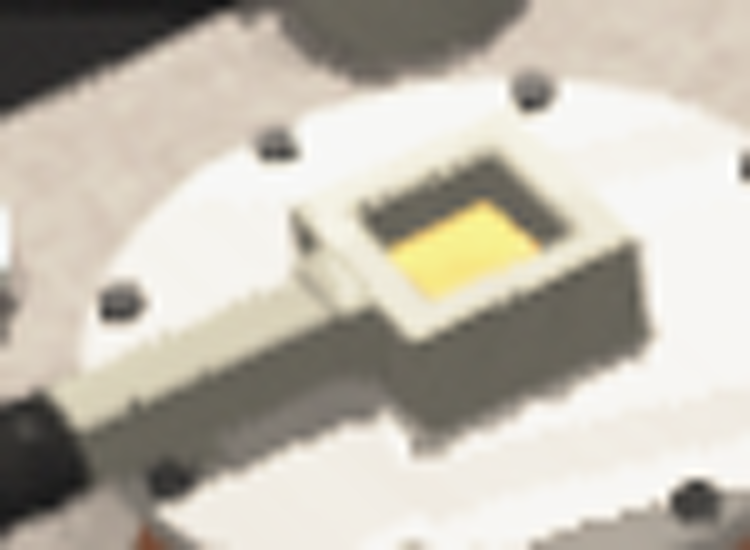

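View pics/w16.png

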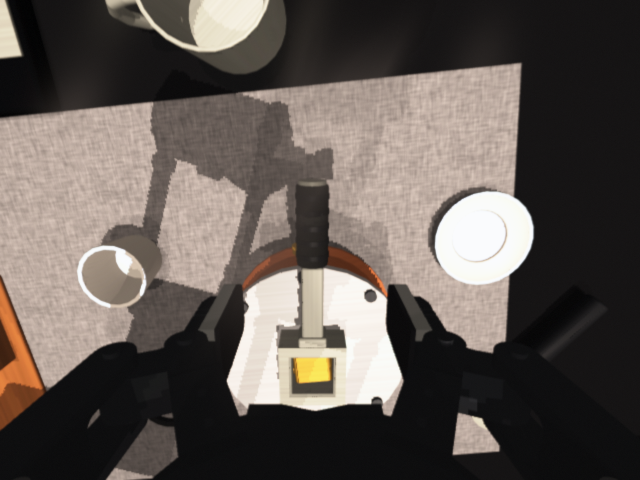

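The wrench sits in line on the plug, the gripper is clear and the bystanders are unmoved. One last height check, then I hand in.

```bash
python3 - <<'E'
from h import *
import pickle
np.set_printoptions(precision=4,suppress=True)
d=pickle.load(open("w16.pkl","rb"))
for u,v in [(284,375),(340,375),(312,370),(312,300)]: print(dep(d,u,v))
python=None
st=manip.get_state(); print(st["clock"],st["qd"])
manip.sign_off()
E
```

```text
[ 0.5411 -0.1567  0.1024]
[ 0.537  -0.2048  0.1032]
[ 0.5345 -0.1802  0.0901]
[ 0.6087 -0.1878  0.0999]
25.325 [-0.0007  0.0229  0.0349  0.0001  0.0017 -0.0021]
the job is handed in; nothing more can be done
```

I set the wrench on the plug and let go, then took it by the grip and turned it clockwise about 51° until it was tight. It gave at about 10 N, and I stopped there, eased the handle back and let go. The job was handed in at 25.3 s; no verdict came back.

- **Break-over:** the arm angles gave about 0.11 rad at the stop and the scene picture about 0.13 rad. They differ slightly, but both are inside the 0.06 to 0.22 rad window.
- **Final pose:** the top of the head measured 102 to 103 mm above the table, where 102 mm is fully seated. By eye in the last crop, the shaft was in line with the head.
- **Surroundings:** the gripper was about 15 cm above the wrench and touching nothing. The bystanders looked unmoved in the last picture.
- **Not confirmed:** I could not measure the plug's height finely enough to check the 0.08 mm tightness limit directly. The plug top read 90 mm against the stated 92 mm, within the depth camera's scatter.
- **Camera disagreement:** early on, the scene and top cameras differed from the wrist camera by about 3 mm. I used the wrist camera's values, and the socket went down with no force until it seated.

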